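# Light the packing place and pack the gingerbread gift box

### The arm

A 7-joint arm with a two-finger parallel gripper is mounted at the origin on the work surface. World frame = base frame: x ahead of the robot, y to its left, z up, the work surface at z = 0. Lengths are in mm, angles in rad, forces in N, time in s.
With the tool pointing down it reaches from about 425 to 950 mm from the base axis. Payload 4.7 kg.
Tool frame: the origin (TCP) lies at the very end of the fingers, on their centre line; the grasp point (between the pads) lies 19 mm behind it; z points along the fingers, y is the line along which they close (so a half turn about z gives the same grasp; the last joint's range is limited). The gripper opens to 85 mm and grips with 20 to 120 N. Pads are 22 mm wide; open, the fingers measure 114 mm over their backs; the gripper's body (76 mm by 85 mm) begins 54 mm behind the grasp point. The pads swing forward as they close: fully open they stand 13 mm farther back than shut.
Start: joints at [1.218, 0.469, -0.049, 1.532, 0.024, 1.141, -0.082], TCP at [214.812, -639.925, 231.335] pointing down, gripper open.
Joint ranges: [-2.59, 2.59], [-0.33, 1.99], [-1.39, 1.29], [0.1, 2.45], [-1.04, 4.18], [0.21, 1.99], [-2.66, 2.66]. Speed limits (rad/s): [2.57, 2.57, 3.14, 3.14, 3.14, 3.14, 3.14].

### API

Orientations are given as a unit quaternion [x, y, z, w].
In Python, from rig import arm gives the robot as it stands.
- The arm moves only by the shell command python3 -m handwheel 'ROWS' [OPENING]. ROWS is JSON, a list of rows, each an object of numbers: "tx", "ty", "tz": the shift along the tool's x, y, z in m; "yaw": the turn about the tool's z in rad. A call has 1 to 20 rows; each row is the pose to reach, as a shift and turn from the pose commanded when the call began, along the tool's axes at that moment; what a row does not reach only later rows make up. A row lasts 1/12 s, in which the tool goes at most 41.7 mm and 7.16 degrees, less where a joint would pass 70% of its speed; a pose out of reach is approached as far as the arm can. A call with a gripper value outside its range is refused whole. OPENING is the opening, from 0 (shut) to 1 (fully open), set as the call begins (- or left out, the last holds). The fingers move at their own pace and stop on an object; the grip force is fixed at half the most. Time passes only in rows, so rows that repeat a pose let the fingers close. It gives the time, the measured TCP pose, the force, the opening and the grip force at its end, in the units of the state.
- arm.get_state(): the state, without advancing time (a new reading comes with each control period).
- arm.read_camera(name): name is "side" or "top"; returns (picture, depth): 400x640x3 uint8, red, green, blue; 400x640 float32, mm along the optical axis (not along the pixel's ray), 0 where there is no reading.
- arm.camera_info(name): a dict with "fx", "fy", "cx", "cy" (pixels), "R" (3x3) and "t" (3): a world point X has camera coordinates R X + t. Camera axes: x right, y down, z forward; pixel columns grow to the right and rows downward; lengths in mm; the calibration is good to about 2 mm. A picture is of the moment at which its call begins. camera_info takes no time and is no camera call.
- arm.hand_in(): hands the job in; it is judged then, once.
The state is a dict: "clock": time; "qpos": joint angles; "qvel": joint speeds; "effort": joint torques, N m; "ee_pos": TCP position; "tool_rot": TCP orientation; "wrist_force": force on the tool from outside, world axes, zero at the start; "ft_torque": the same for the moment, N m; "finger_gap": finger opening in mm; "grasp_force": force on a finger pad.
Only numpy, scipy, OpenCV 4.12 (cv2) and the standard library are available. Lean on these libraries where they do the work, as an engineer would, in place of code of your own. Each camera call takes 0.05 s, during which the arm holds its last target. There are 200 camera calls.

### The job

Light up the packing place: swing the folded lamp's arm up until it stands at 70 degrees to its base, let go and see that it stays there, and then turn the lamp on by pushing the small slide switch in its base all the way towards the hinge. Pack every piece of gingerbread lying about into the nest of its own shape in the gift box, lying flat on the bottom, and leave the round one in its nest. Do not disturb the bowl, the cutter or the icing bottle.

Things in the scene. Friction and masses are not known exactly. Their poses are not given: they have to be found in the camera images.
- ginger_heart: gingerbread, heart, 55 wide (x) by 50; its point lies at y = -26, its lobes end at y = +24; the lobes' widest points lie at x = -27 and +27, y = +8 (mm). Plain brown with a thin line of white icing, 14 thick, about 35 g. Origin at the middle of its underside, z up. May be absent (None) from the start.
- ginger_house: gingerbread, gable house, 44 wide (x) by 56: square walls with two flat sides at x = -22 and +22 from y = -26 to +8, above them a roof with its ridge at y = +30 (mm). Plain brown with a thin line of white icing, 14 thick, about 35 g. Origin at the middle of its underside, z up. May be absent (None) from the start.
- ginger_boot: gingerbread, boot (L-shape): leg 26 wide with flat sides, x = -13 to +13, y = -24 to +28; foot x = -13 to +33, y = -24 to -2, so above y = -2 both flat sides of the leg are free (mm). Plain brown with a thin line of white icing, 14 thick, about 35 g. Origin at the middle of its underside, z up. May be absent (None) from the start.
- ginger_man: gingerbread, gingerbread man, 50 wide (x) over the hands, 62 tall: arms are one bar x = -25 to +25, y = -2.5 to +10.5 with flat ends; head disc of radius 10.5 about y = +18; two splayed legs down to y = -33 (mm). Plain brown with a thin line of white icing, 14 thick, about 35 g. Origin at the middle of its underside, z up. May be absent (None) from the start.
- ginger_star: gingerbread, five-pointed star, points 30 from the centre with blunt tips, notches 16 from it; points at 18, 90, 162, 234 and 306 degrees from x, so the two side points are at x = -28.5 and +28.5, y = +9 (mm). Plain brown with a thin line of white icing, 14 thick, about 35 g. Origin at the middle of its underside, z up. May be absent (None) from the start.
- ginger_round: round gingerbread, 54 mm across, 14 thick, already packed in its nest; it stays there. Origin at the middle of its underside
- gift_box: low kraft-card gift box, fixed, 196 (x) by 236 (y) mm, rim 26 high; the face of its card insert is 24 above the table. Six nests, rows 86 apart in x, columns 74 apart in y, each cut to the outline of one gingerbread with 2.5 to spare all round, 6 deep (floor 18 above the table): a seated piece stands 8 proud. Origin at the middle of its underside, x and y along its sides
- nest_heart (a point): middle of the floor of the heart nest; axes parallel to the box's. The piece is seated when its origin is here and its x and y axes point along these
- nest_house (a point): middle of the floor of the house nest; axes parallel to the box's. The piece is seated when its origin is here and its x and y axes point along these
- nest_boot (a point): middle of the floor of the boot nest; axes parallel to the box's. The piece is seated when its origin is here and its x and y axes point along these
- nest_man (a point): middle of the floor of the man nest; axes parallel to the box's. The piece is seated when its origin is here and its x and y axes point along these
- nest_star (a point): middle of the floor of the star nest; axes parallel to the box's. The piece is seated when its origin is here and its x and y axes point along these (or turned by a multiple of 72 degrees)
- nest_round (a point): middle of the floor of the round nest; axes parallel to the box's. The piece is seated when its origin is here and its x and y axes point along these
- lamp: folding rechargeable lamp, white: base bar 200 (x) by 64 (y) mm, top 26 above the table, does not shift on the table. Origin at the middle of its underside. The light arm is hinged near the +x end and folds over the base towards -x; slide-switch slot near the -x end, uncovered once the arm is up
- lamp_hinge (a point): middle of the lamp's hinge axis, 35 mm above the table; the axis runs along the lamp's y
- lamp_arm (a joint): angle of the light arm above its folded, level position, rad: 0 = folded flat over the base, 1.57 = upright, stop at 2.2. A friction hinge (about 0.45 N m, 3 N at the free end) that stays wherever it is left. Starts between 0 and 0.3
- lamp_arm_end (a point): middle of the free end of the light arm, 176 mm from the hinge axis. The arm is a flat bar 46 wide (along lamp y) with flat side faces, 13 thick; folded, its underside is 2 above the base
- lamp_switch (a joint): travel of the slide switch, m: 0 = off, 0.010 = end stop, on; it slides along the lamp's +x (towards the hinge), takes about 1.5 N and stays where it is left
- switch_knob (a point): middle of the top of the switch's knob, grey, 9 (along lamp x) by 13 by 5.5 mm high, in a slot 50 long (along lamp x) by 20 wide and 6 deep, sunk in the base's top, so its top is half a mm below that face; off, it leaves 31 mm of free slot on the -x side, where a fingertip goes in to push it
- sprinkle_bowl: small white bowl of sprinkles, 90 mm across, 35 high, bystander; origin in the middle of its underside
- round_cutter: round tinplate biscuit cutter, 60 mm across, 22 high, bystander; origin in the middle of its underside
- icing_bottle: icing bottle, 44 mm across, 110 high, bystander; origin in the middle of its underside

How it is judged (in metres and radians):
On the way, in this order (a step that is already met when the one before it is completed fails the run):
1. the lamp's arm stands at 70 degrees (within 6) by itself, untouched, for a second (value of joint lamp_arm between 1.117 and 1.327 rad and contact force between each of the arm, the fingers and lamp below 0.3 N), for 1 s.
2. the slide switch is pushed over to on (value of joint lamp_switch above 0.008 m), for 0.2 s.
At the end, for the whole second after the job is handed in: The lamp's arm stands at 1.222 rad (70 degrees) within 0.105; the switch is at 8 mm or more of its 10 mm; every gingerbread present, the round one too, lies in the nest of its shape: origin within 6 mm of the nest's middle and 2.5 mm of its floor, tilted less than 0.06 rad, at rest (value of joint lamp_arm between 1.117 and 1.327 rad and value of joint lamp_switch above 0.008 m and horizontal distance between ginger_heart and nest_heart below 0.006 m and z of ginger_heart in the frame of nest_heart between -0.003 and 0.0025 m and angle between each of ginger_heart, ginger_house, ginger_boot, ginger_man, ginger_star, ginger_round's own z axis and vertical below 0.06 rad and linear speed of each of ginger_heart, ginger_house, ginger_boot, ginger_man, ginger_star, ginger_round below 0.02 m/s and horizontal distance between ginger_house and nest_house below 0.006 m and z of ginger_house in the frame of nest_house between -0.003 and 0.0025 m and horizontal distance between ginger_boot and nest_boot below 0.006 m and z of ginger_boot in the frame of nest_boot between -0.003 and 0.0025 m and horizontal distance between ginger_man and nest_man below 0.006 m and z of ginger_man in the frame of nest_man between -0.003 and 0.0025 m and horizontal distance between ginger_star and nest_star below 0.006 m and z of ginger_star in the frame of nest_star between -0.003 and 0.0025 m and horizontal distance between ginger_round and nest_round below 0.006 m and z of ginger_round in the frame of nest_round between -0.003 and 0.0025 m); the robot touches nothing.
It fails at once if the sprinkle bowl is moved more than 30 mm or tipped (distance of sprinkle_bowl from where it was at the start of the episode above 0.03 m or angle between sprinkle_bowl's own z axis and vertical above 0.5 rad).
It fails at once if the round cutter is moved more than 30 mm or tipped (distance of round_cutter from where it was at the start of the episode above 0.03 m or angle between round_cutter's own z axis and vertical above 0.5 rad).
It fails at once if the icing bottle is moved more than 30 mm or tipped (distance of icing_bottle from where it was at the start of the episode above 0.03 m or angle between icing_bottle's own z axis and vertical above 0.5 rad).
Of ginger_heart, ginger_house, ginger_boot, ginger_man, ginger_star only 4 to 5 are there at a start; the rules pass over those that are not, and their reading is None.
At some moment in a run one of ginger_heart, ginger_house, ginger_boot, ginger_man, ginger_star may be knocked a few centimetres aside while the robot is not near it.
Once in a run the grip may slacken for a moment while it holds something.
It also fails if it takes over 208 s, if anything falls off the work surface, if the arm or the gripper's body presses on something with over 40 N, if the wrist force passes 120 N, or if a joint passes its speed limit or range.

## Working session

There is one attempt and no reset: what is moved stays moved. The work goes in short steps, Python scripts to look and compute and a shell command to move; the robot and the scene stay as the last step left them, time stands still between calls to the robot, and variables do not carry over. Pictures are saved under pics/ and viewed, at most 14 in all, crops included, and the job is handed in when it is done.

```bash
ls; mkdir -p pics; cat > h.py <<'E'
import numpy as np, cv2
from rig import arm
def cam(n):
    p,d=arm.read_camera(n); return p,d,arm.camera_info(n)
def world(d,c):
    v,u=np.mgrid[:d.shape[0],:d.shape[1]]
    P=np.stack([(u-c['cx'])/c['fx']*d,(v-c['cy'])/c['fy']*d,d],-1)
    return (P-np.array(c['t']))@np.array(c['R'])
E
python3 - <<'E'
from h import *
for n in ['top','side']:
    p,d,c=cam(n); cv2.imwrite(f'pics/{n}0.png',p[...,::-1]); np.savez(f'{n}0.npz',p=p,d=d)
    R=np.array(c['R']);print(n,c['fx'],c['cx'],c['cy'],np.round(R,3).tolist(),c['t'],'pos',-R.T@np.array(c['t']))
s=arm.get_state();print(s)
E
```

```text
pics
top 385.0233769979866 324.70347791620225 197.04664653649013 [[0.003, -1.0, 0.03], [-0.988, -0.008, -0.156], [0.156, -0.029, -0.987]] [  9.9328341  641.37530996 915.62489427] pos [ 490.34300775   41.33607046 1003.83512613]
side 508.76041734855613 322.5638451493014 191.16429849467795 [[-0.852, -0.523, 0.021], [-0.291, 0.439, -0.85], [0.435, -0.73, -0.526]] [ 533.37183739  220.50964307 1059.19436681] pos [ 57.30035185 955.87706435 733.49739864]
{'clock': 0.1, 'qpos': array([ 1.21808374,  0.46937629, -0.04862821,  1.5336109 ,  0.02413355,
        1.14103221, -0.08231141]), 'qvel': array([ 0.00133862, -0.00205536,  0.00080537, -0.00312795,  0.00022664,
       -0.00115935, -0.00129207]), 'effort': array([ 4.29610218e-04, -5.11514854e+01, -4.70622978e-02, -2.38389874e+01,
        1.08143865e-02,  4.31895722e-03, -1.58049590e-05]), 'ee_pos': array([ 214.61926171, -639.3878437 ,  230.34062158]), 'tool_rot': array([ 9.86916361e-01,  1.61230429e-01, -1.88778961e-04, -9.00254528e-04]), 'wrist_force': array([0.35368194, 0.56420292, 0.61924119]), 'ft_torque': array([-0.00578566,  0.00365663,  0.03469251]), 'grasp_force': 0.0, 'finger_gap': 85.29788136534845}
```

View pics/top0.png

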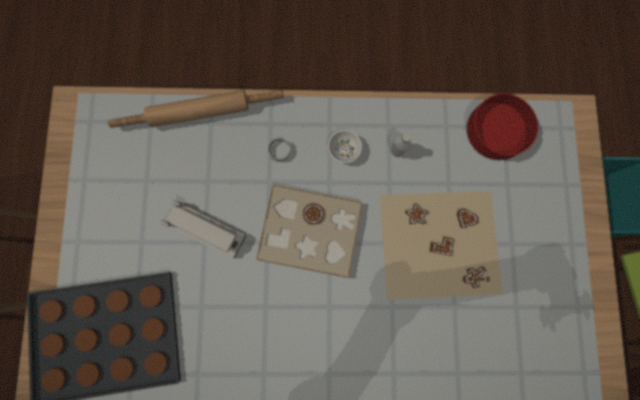

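View pics/side0.png

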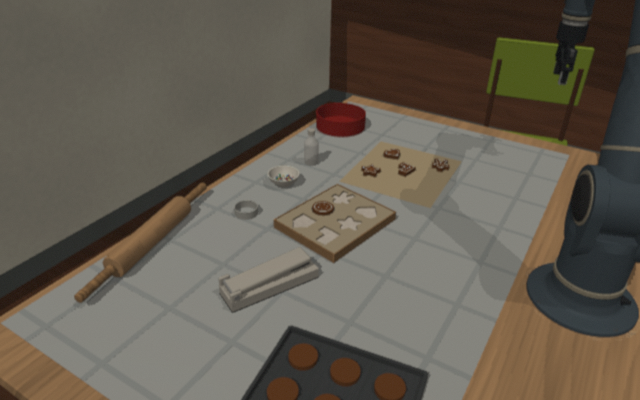

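The top view shows star (416,214), heart (467,217), boot (442,246) and man (476,277), with no house. The box is at about (310,230), the lamp at about (205,228), the bowl at (345,147), the cutter at (280,149) and the bottle at (400,143). Next I'll zoom in and check depth.

```bash
python3 - <<'E'
from h import *
t=np.load('top0.npz');s=np.load('side0.npz')
def crop(p,x,y,w,h,k): return cv2.resize(p[y:y+h,x:x+w],None,fx=k,fy=k,interpolation=cv2.INTER_CUBIC)
g=lambda p:np.clip(p.astype(float)*1.6,0,255).astype(np.uint8)
a=np.hstack([crop(g(t['p']),155,190,100,75,4),crop(g(s['p']),215,240,110,75,4)[:,:400]])
b=crop(g(t['p']),250,180,250,110,4)[:, :800] 
c=crop(g(t['p']),250,178,250,118,3.2)[:,:800]
im=np.zeros((600,800,3),np.uint8); im[:300,:]=a[:300]; c=cv2.resize(g(t['p'])[178:298,250:500],(625,300),interpolation=cv2.INTER_CUBIC); im[300:,:625]=c
cv2.imwrite('pics/c1.png',im[...,::-1])
# depth checks
W=world(t['d'],arm.camera_info('top')); Ws=world(s['d'],arm.camera_info('side'))
for n,(u,v) in dict(table=(360,290),lampL=(180,217),lampM=(205,228),lampR=(230,240),boxface=(325,232),star=(416,214),heart=(467,217),boot=(442,246),man=(476,277)).items(): print(n,np.round(W[v-1:v+2,u-1:u+2].reshape(-1,3).mean(0),1),W[v-1:v+2,u-1:u+2,2].std().round(1))
for n,(u,v) in dict(lampL=(228,287),lampM=(265,270),lampR=(300,262),star=(370,171)).items(): print('s',n,np.round(Ws[v-1:v+2,u-1:u+2].reshape(-1,3).mean(0),1))
E
```

```text
table [410.  -78.7   0.7] 1.2
lampL [589.4 372.   43.5] 2.0
lampM [562.1 307.4  49.7] 1.9
lampR [532.8 244.1  55.1] 1.8
boxface [555.5  11.8  25.2] 2.0
star [ 604.4 -225.9   12.5] 1.5
heart [ 597.3 -359.4   13.9] 1.8
boot [ 521.9 -290.5   13.1] 1.5
man [ 443.7 -374.1   14.3] 2.2
s lampL [599.9 401.7  38.7]
s lampM [564.2 327.8  45.9]
s lampR [515.1 272.4  50.7]
s star [ 597.2 -214.4   12.9]
```

View pics/c1.png

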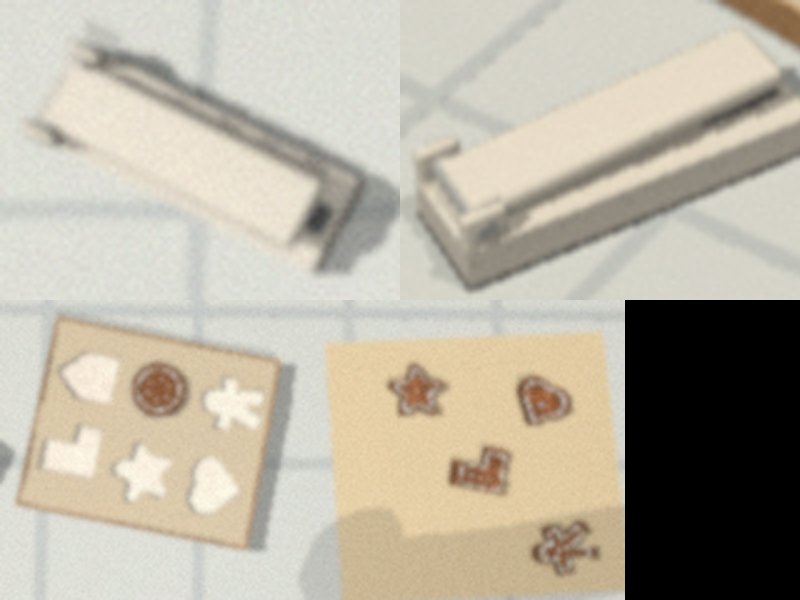

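```bash
python3 - <<'E'
from h import *
for n in ['top','side']:
    f=np.load(n+'0.npz'); W=world(f['d'],arm.camera_info(n)); p=f['p'].astype(int)
    m=(W[...,0]>470)&(W[...,0]<660)&(W[...,1]>195)&(W[...,1]<440)
    Q=W[m]; A=Q[Q[:,2]>12]
    r=cv2.minAreaRect(A[:,:2].astype(np.float32)); print(n,'all',r,len(A))
    B=Q[Q[:,2]>36]; c=B.mean(0); u,s,v=np.linalg.svd(B[:,:2]-c[:2],full_matrices=False); ax=v[0]*np.sign(v[0][1])
    k=(B[:,:2]-c[:2])@ax; w=(B[:,:2]-c[:2])@np.array([-ax[1],ax[0]])
    print('axis',ax,np.degrees(np.arctan2(ax[1],ax[0])),'c',c,'k',np.percentile(k,[1,99]),'w',np.percentile(w,[2,98]),'slope',np.polyfit(k,B[:,2],1))
    print('rect',cv2.minAreaRect(B[:,:2].astype(np.float32)))
E
```

```text
top all ((561.2863159179688, 319.9388427734375), (201.98228454589844, 64.2208023071289), 64.18658447265625) 2080
axis [0.4337864  0.90101574] 64.2919040008612 c [563.14075434 323.84830604  48.17161735] k [-91.19815307  88.6182383 ] w [-24.80090924  24.9660469 ] slope [-0.07912648 48.17161735]
rect ((563.0145263671875, 324.4028625488281), (186.05126953125, 64.1921615600586), 63.901031494140625)
side all ((558.4066772460938, 319.7781677246094), (202.70663452148438, 66.21776580810547), 63.73109436035156) 2863
axis [0.45275117 0.89163691] 63.07966664393445 c [561.53533799 330.7072187   45.41495823] k [-93.6366192   86.63811471] w [-28.46871159  27.82861087] slope [-0.07483101 45.41495823]
rect ((561.225341796875, 326.90728759765625), (185.02499389648438, 66.24131774902344), 63.30487060546875)
```

The lamp fits its 200 x 64 size: centre about (560.5, 320), +x heading 64°, hinge at about (599.5, 400), arm at 0.08 rad. I'll move the tool over it now.

```bash
cat >> h.py <<'E'
def pose():
    s=arm.get_state(); x,y,z,w=s['tool_rot']
    return np.array(s['ee_pos']),np.arctan2(2*(x*y+z*w),1-2*(y*y+z*z)),s
def plan(*wps):
    "world waypoints (x,y,z mm, heading of tool x deg) -> shifts in tool axes"
    p,f,s=pose(); q=np.array(p); pf=f
    print('now',np.round(p,1),'head %.1f'%np.degrees(f),'t %.1f'%s['clock'],'j7 %.2f'%s['qpos'][6])
    for x,y,z,h in wps:
        d=np.array([x,y,z])-p; c,k=np.cos(f),np.sin(f)
        dh=(np.radians(h)-f+np.pi)%(2*np.pi)-np.pi
        n=max(np.linalg.norm(np.array([x,y,z])-q)/41.7,abs((np.radians(h)-pf+np.pi)%(2*np.pi)-np.pi)/np.radians(7.16))
        print('tx %.4f ty %.4f tz %.4f yaw %.3f rows %.1f'%((d[0]*c+d[1]*k)/1e3,(d[0]*k-d[1]*c)/1e3,-d[2]/1e3,-dh,n)); q=np.array([x,y,z]); pf=np.radians(h)
E
python3 -c "
from h import *
plan((470,-180,230,18.6),(531.8,261.1,150,64))"
```

```text
now [ 214.6 -639.4  230.3] head 18.6 t 0.1 j7 -0.08
tx 0.3883 ty -0.3542 tz 0.0003 yaw -0.001 rows 12.6
tx 0.5873 ty -0.7527 tz 0.0803 yaw -0.793 rows 10.9
```

```bash
python3 -m handwheel '[{"tx":0.03,"ty":-0.027},{"tx":0.06,"ty":-0.055},{"tx":0.09,"ty":-0.082},{"tx":0.12,"ty":-0.109},{"tx":0.15,"ty":-0.137},{"tx":0.18,"ty":-0.164},{"tx":0.21,"ty":-0.191},{"tx":0.24,"ty":-0.219},{"tx":0.27,"ty":-0.246},{"tx":0.3,"ty":-0.273},{"tx":0.33,"ty":-0.301},{"tx":0.36,"ty":-0.328},{"tx":0.388,"ty":-0.354},{"tx":0.388,"ty":-0.354}]' 1
python3 -c "
from h import *
plan((531.8,261.1,150,64))"
```

```text
now [ 214.6 -639.4  230.3] head 18.6 t 0.1 j7 -0.08
tx 0.5873 ty -0.7527 tz 0.0803 yaw -0.793 rows 23.0$[0]: bad value
```

```bash
python3 -m handwheel '[{"tx":0.03,"ty":-0.027,"tz":0,"yaw":0},{"tx":0.06,"ty":-0.055,"tz":0,"yaw":0},{"tx":0.12,"ty":-0.109,"tz":0,"yaw":0},{"tx":0.15,"ty":-0.137,"tz":0,"yaw":0},{"tx":0.18,"ty":-0.164,"tz":0,"yaw":0},{"tx":0.21,"ty":-0.191,"tz":0,"yaw":0},{"tx":0.24,"ty":-0.219,"tz":0,"yaw":0},{"tx":0.27,"ty":-0.246,"tz":0,"yaw":0},{"tx":0.3,"ty":-0.273,"tz":0,"yaw":0},{"tx":0.33,"ty":-0.301,"tz":0,"yaw":0},{"tx":0.36,"ty":-0.328,"tz":0,"yaw":0},{"tx":0.388,"ty":-0.354,"tz":0,"yaw":0},{"tx":0.388,"ty":-0.354,"tz":0,"yaw":0},{"tx":0.388,"ty":-0.354,"tz":0,"yaw":0}]' 1
python3 -c "
from h import *
plan((531.8,261.1,150,64))"
```

```text
clock: 1.27
ee_pos: [472.8, -173.8, 231.4]
tool_rot: [0.986, 0.167, 0.001, -0.001]
wrist_force: [0.7, 0.5, 0.3]
finger_gap: 85.5
grasp_force: 0.0
now [ 472.8 -173.8  231.4] head 19.2 t 1.3 j7 -1.04
tx 0.1987 ty -0.3913 tz 0.0814 yaw -0.782 rows 10.7
```

```bash
python3 -m handwheel '[{"tx":0.018,"ty":-0.036,"tz":0.006,"yaw":-0.07},{"tx":0.036,"ty":-0.072,"tz":0.013,"yaw":-0.14},{"tx":0.054,"ty":-0.108,"tz":0.02,"yaw":-0.21},{"tx":0.072,"ty":-0.144,"tz":0.028,"yaw":-0.28},{"tx":0.09,"ty":-0.18,"tz":0.036,"yaw":-0.36},{"tx":0.108,"ty":-0.215,"tz":0.044,"yaw":-0.43},{"tx":0.126,"ty":-0.25,"tz":0.052,"yaw":-0.5},{"tx":0.144,"ty":-0.285,"tz":0.06,"yaw":-0.57},{"tx":0.162,"ty":-0.32,"tz":0.067,"yaw":-0.64},{"tx":0.18,"ty":-0.355,"tz":0.074,"yaw":-0.71},{"tx":0.199,"ty":-0.391,"tz":0.081,"yaw":-0.78},{"tx":0.199,"ty":-0.391,"tz":0.081,"yaw":-0.78},{"tx":0.199,"ty":-0.391,"tz":0.081,"yaw":-0.78},{"tx":0.199,"ty":-0.391,"tz":0.081,"yaw":-0.78},{"tx":0.199,"ty":-0.391,"tz":0.081,"yaw":-0.78}]' 1
python3 -c "
from h import *
plan((531.8,261.1,150,64),(531.8,261.1,33,64))
p,d,c=cam('top'); q,e,c=cam('side'); np.savez('a1.npz',p=p,d=d,q=q,e=e)
"
```

```text
clock: 2.52
ee_pos: [534.6, 251.0, 150.0]
tool_rot: [0.852, 0.523, -0.001, 0.001]
wrist_force: [0.4, -0.3, -0.2]
finger_gap: 85.8
grasp_force: 0.0
now [534.6 251.  150. ] head 63.1 t 2.5 j7 -1.27
tx 0.0078 ty -0.0071 tz 0.0000 yaw -0.016 rows 0.3
tx 0.0078 ty -0.0071 tz 0.1170 yaw -0.016 rows 2.8
```

```bash
python3 -m handwheel '[{"tx":0.008,"ty":-0.007,"tz":0.0,"yaw":-0.016},{"tx":0.008,"ty":-0.007,"tz":0.03,"yaw":-0.016},{"tx":0.008,"ty":-0.007,"tz":0.06,"yaw":-0.016},{"tx":0.008,"ty":-0.007,"tz":0.08,"yaw":-0.016},{"tx":0.008,"ty":-0.007,"tz":0.1,"yaw":-0.016},{"tx":0.008,"ty":-0.007,"tz":0.117,"yaw":-0.016},{"tx":0.008,"ty":-0.007,"tz":0.117,"yaw":-0.016},{"tx":0.008,"ty":-0.007,"tz":0.117,"yaw":-0.016}]' 1
python3 -m handwheel '[{"tx":0,"ty":0,"tz":0,"yaw":0},{"tx":0,"ty":0,"tz":0,"yaw":0},{"tx":0,"ty":0,"tz":0,"yaw":0},{"tx":0,"ty":0,"tz":0,"yaw":0},{"tx":0,"ty":0,"tz":0,"yaw":0},{"tx":0,"ty":0,"tz":0,"yaw":0},{"tx":0,"ty":0,"tz":0,"yaw":0},{"tx":0,"ty":0,"tz":0,"yaw":0},{"tx":0,"ty":0,"tz":0,"yaw":0},{"tx":0,"ty":0,"tz":0,"yaw":0}]' 0
python3 - <<'E'
from h import *
plan()
h=np.array([599.5,400]);u=np.array([np.cos(np.radians(64)),np.sin(np.radians(64))])
p,_,_=pose(); r0=np.hypot((p[:2]-h)@u,12)
print(r0)
a0=np.arcsin(12.2/r0)
for a in np.linspace(a0,np.radians(70),13)[1:]:
    print('tx %.4f tz %.4f'%(r0*(np.cos(a0)-np.cos(a))/1e3,-r0*(np.sin(a)-np.sin(a0))/1e3))
E
```

```text
clock: 3.28
ee_pos: [531.2, 263.4, 33.1]
tool_rot: [0.847, 0.531, -0.001, -0.0]
wrist_force: [-0.1, 0.3, -0.0]
finger_gap: 85.6
grasp_force: 0.0
clock: 4.12
ee_pos: [535.7, 262.3, 35.2]
tool_rot: [0.847, 0.531, 0.003, 0.002]
wrist_force: [5.5, -3.1, 1.9]
finger_gap: 44.5
grasp_force: 65.8
now [535.7 262.3  35.2] head 64.1 t 4.1 j7 -1.37
152.24467103329354
tx 0.0018 tz -0.0144
tx 0.0050 tz -0.0285
tx 0.0096 tz -0.0422
tx 0.0154 tz -0.0555
tx 0.0224 tz -0.0681
tx 0.0306 tz -0.0801
tx 0.0400 tz -0.0911
tx 0.0503 tz -0.1013
tx 0.0615 tz -0.1104
tx 0.0736 tz -0.1184
tx 0.0863 tz -0.1253
tx 0.0997 tz -0.1309
```

```bash
python3 -m handwheel '[{"tx":0.001,"ty":0.002,"tz":-0.007,"yaw":0},{"tx":0.0018,"ty":0.004,"tz":-0.0144,"yaw":0},{"tx":0.003,"ty":0.004,"tz":-0.021,"yaw":0},{"tx":0.005,"ty":0.004,"tz":-0.0285,"yaw":0},{"tx":0.007,"ty":0.004,"tz":-0.035,"yaw":0},{"tx":0.0096,"ty":0.004,"tz":-0.0422,"yaw":0},{"tx":0.0125,"ty":0.004,"tz":-0.049,"yaw":0},{"tx":0.0154,"ty":0.004,"tz":-0.0555,"yaw":0},{"tx":0.019,"ty":0.004,"tz":-0.062,"yaw":0},{"tx":0.0224,"ty":0.004,"tz":-0.0681,"yaw":0},{"tx":0.0265,"ty":0.004,"tz":-0.074,"yaw":0},{"tx":0.0306,"ty":0.004,"tz":-0.08,"yaw":0},{"tx":0.035,"ty":0.004,"tz":-0.0856,"yaw":0},{"tx":0.04,"ty":0.004,"tz":-0.091,"yaw":0},{"tx":0.045,"ty":0.004,"tz":-0.0963,"yaw":0},{"tx":0.0503,"ty":0.004,"tz":-0.1013,"yaw":0},{"tx":0.0503,"ty":0.004,"tz":-0.1013,"yaw":0}]'
python3 -m handwheel '[{"tx":0.0055,"ty":0,"tz":-0.0047,"yaw":0},{"tx":0.0112,"ty":0,"tz":-0.0091,"yaw":0},{"tx":0.017,"ty":0,"tz":-0.013,"yaw":0},{"tx":0.0233,"ty":0,"tz":-0.0171,"yaw":0},{"tx":0.0295,"ty":0,"tz":-0.0206,"yaw":0},{"tx":0.036,"ty":0,"tz":-0.024,"yaw":0},{"tx":0.0425,"ty":0,"tz":-0.0268,"yaw":0},{"tx":0.0494,"ty":0,"tz":-0.0296,"yaw":0},{"tx":0.0494,"ty":0,"tz":-0.0296,"yaw":0},{"tx":0.0494,"ty":0,"tz":-0.0296,"yaw":0},{"tx":0.0494,"ty":0,"tz":-0.0296,"yaw":0}]'
cat >> h.py <<'E'
def armang(name='side'):
    p,d,c=cam(name); W=world(d,c); h=np.array([600,399.]); u=np.array([.438,.899]); n=np.array([-u[1],u[0]])
    X=(W[...,:2]-h)@u; Y=(W[...,:2]-h)@n; m=(abs(Y)<30)&(W[...,2]>60)&(X<40)&(X>-170)
    return p,d,X[m],Y[m],W[m][:,2]
E
python3 - <<'E'
from h import *
plan()
p,d,X,Y,Z=armang(); cv2.imwrite('pics/s2.png',p[150:350,150:400][...,::-1].repeat(3,0).repeat(3,1)[:600,:750])
E
```

```text
clock: 5.53
ee_pos: [557.7, 308.0, 134.1]
tool_rot: [0.847, 0.531, 0.001, -0.001]
wrist_force: [6.3, 4.8, -8.4]
finger_gap: 44.1
grasp_force: 63.7
clock: 6.45
ee_pos: [579.4, 352.9, 164.7]
tool_rot: [0.848, 0.531, 0.002, -0.001]
wrist_force: [5.1, 3.5, -15.6]
finger_gap: 43.3
grasp_force: 62.9
now [579.4 352.9 164.7] head 64.1 t 6.5 j7 -1.34
```

View pics/s2.png

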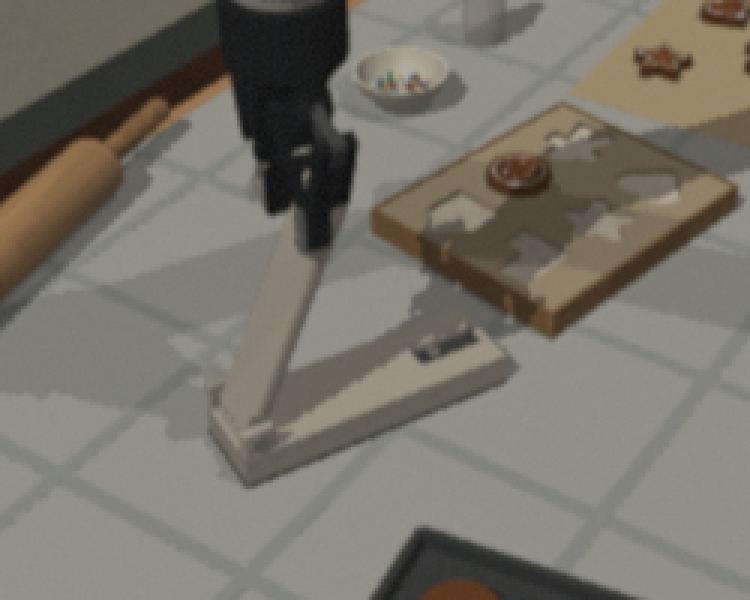

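The arm is gripped and raised, and the slot is uncovered, with the knob near (455,345) in the crop. Before letting go I'll measure the angle.

```bash
cat >> h.py <<'E'
def fitang():
    out=[]
    for n in ['side','top']:
        p,d,X,Y,Z=armang(n)
        k=(Z<150)&(Z>60)&(X>-110)&(X<20)
        X,Y,Z=X[k],Y[k],Z[k]
        if len(X)<30: out.append((n,len(X)));continue
        # top face (-x-facing... outer) : robust line x vs z
        b=np.polyfit(Z,X,1)
        for _ in range(5):
            r=X-np.polyval(b,Z); g=abs(r)<8; b=np.polyfit(Z[g],X[g],1)
        out.append((n,g.sum(),len(X),'ang',np.degrees(np.arctan2(1,-b[0])).round(1),'Y',np.percentile(Y[g],[5,50,95]).round(1),'x@z35',np.polyval(b,35).round(1)))
    return out
E
python3 -c "
from h import *
for o in fitang(): print(o)"
```

```text
('side', np.int64(765), 809, 'ang', np.float64(65.8), 'Y', array([-17.9,   7.8,  23.8]), 'x@z35', np.float64(3.4))
('top', np.int64(43), 43, 'ang', np.float64(65.8), 'Y', array([-15.2,   1.4,  18.9]), 'x@z35', np.float64(6.3))
```

```bash
python3 -m handwheel '[{"tx":0.005,"ty":0,"tz":-0.002,"yaw":0},{"tx":0.010,"ty":0,"tz":-0.004,"yaw":0},{"tx":0.010,"ty":0,"tz":-0.004,"yaw":0},{"tx":0.010,"ty":0,"tz":-0.004,"yaw":0},{"tx":0.010,"ty":0,"tz":-0.004,"yaw":0},{"tx":0.010,"ty":0,"tz":-0.004,"yaw":0}]'
python3 -c "
from h import *
for o in fitang(): print(o)"
python3 -m handwheel '[{"tx":0,"ty":0,"tz":0,"yaw":0},{"tx":0,"ty":0,"tz":0,"yaw":0},{"tx":0,"ty":0,"tz":0,"yaw":0},{"tx":0,"ty":0,"tz":0,"yaw":0},{"tx":0,"ty":0,"tz":0,"yaw":0},{"tx":0,"ty":0,"tz":0,"yaw":0}]' 1
python3 -m handwheel '[{"tx":0,"ty":0,"tz":-0.04,"yaw":0},{"tx":0,"ty":0,"tz":-0.08,"yaw":0},{"tx":-0.03,"ty":0,"tz":-0.1,"yaw":0},{"tx":-0.07,"ty":0,"tz":-0.1,"yaw":0},{"tx":-0.11,"ty":0,"tz":-0.1,"yaw":0},{"tx":-0.15,"ty":0,"tz":-0.1,"yaw":0},{"tx":-0.19,"ty":0,"tz":-0.1,"yaw":0},{"tx":-0.23,"ty":0,"tz":-0.1,"yaw":0},{"tx":-0.25,"ty":0,"tz":-0.1,"yaw":0},{"tx":-0.25,"ty":0,"tz":-0.1,"yaw":0},{"tx":-0.25,"ty":0,"tz":-0.1,"yaw":0},{"tx":-0.25,"ty":0,"tz":-0.1,"yaw":0},{"tx":-0.25,"ty":0,"tz":-0.1,"yaw":0},{"tx":-0.25,"ty":0,"tz":-0.1,"yaw":0}]' 1
python3 - <<'E'
from h import *
plan()
for o in fitang(): print(o)
for n in ['top','side']:
    p,d,c=cam(n); np.savez(n+'1.npz',p=p,d=d)
    if n=='top': a=p[185:265,150:260]
    else: b=p[230:310,215:325]
im=np.hstack([cv2.resize(np.clip(x*1.5,0,255).astype(np.uint8),(400,290),interpolation=cv2.INTER_CUBIC) for x in (a,b)])
cv2.imwrite('pics/c3.png',im[...,::-1])
E
```

```text
clock: 7.1
ee_pos: [583.1, 360.8, 167.9]
tool_rot: [0.847, 0.532, 0.0, -0.0]
wrist_force: [5.3, 2.3, -18.0]
finger_gap: 42.8
grasp_force: 63.4
('side', np.int64(725), 773, 'ang', np.float64(69.2), 'Y', array([-17.1,   8. ,  23.9]), 'x@z35', np.float64(3.4))
('top', 2)
clock: 7.7
ee_pos: [583.2, 360.8, 169.3]
tool_rot: [0.847, 0.531, 0.001, -0.0]
wrist_force: [0.3, 0.3, 0.5]
finger_gap: 85.1
grasp_force: 0.0
clock: 8.87
ee_pos: [474.3, 136.9, 268.2]
tool_rot: [0.847, 0.532, 0.0, -0.0]
wrist_force: [-0.2, 1.0, 0.7]
finger_gap: 85.3
grasp_force: 0.0
now [474.3 136.9 268.2] head 64.3 t 8.9 j7 -0.94
('side', np.int64(708), 759, 'ang', np.float64(69.3), 'Y', array([-16.9,   8.6,  23.9]), 'x@z35', np.float64(3.3))
('top', 6)
```

View pics/c3.png

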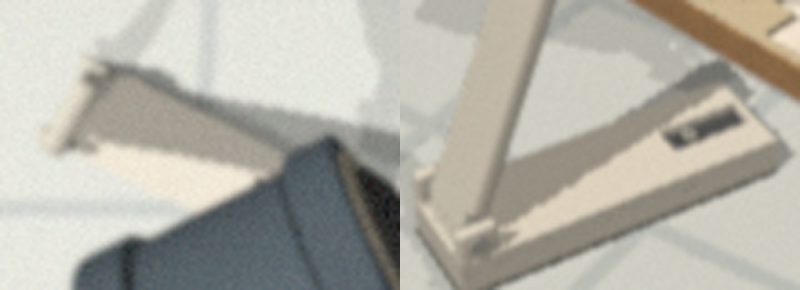

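The arm stands at about 69° by itself. The knob is at about side pixel (293,266), and the slot runs from about (287,267) to (308,261).

```bash
cat >> h.py <<'E'
def onplane(c,u,v,z):
    R=np.array(c['R']);t=np.array(c['t']); o=-R.T@t; r=R.T@np.array([(u-c['cx'])/c['fx'],(v-c['cy'])/c['fy'],1]); return o+r*(z-o[2])/r[2]
E
python3 - <<'E'
from h import *
c=arm.camera_info('side'); f=np.load('side1.npz'); C=np.array([560.5,320]);u=np.array([.4384,.8988]);n=np.array([-u[1],u[0]])
for nm,(a,b) in dict(knob=(686,133),A=(661,131),B=(671,150),Cc=(747,116),D=(735,103),end1=(737,86),end2=(790,152)).items():
    P=onplane(c,(a-400)/3.636+215,b/3.636+230,26); print(nm,P.round(1),'lamp',((P[:2]-C)@u).round(1),((P[:2]-C)@n).round(1))
W=world(f['d'],c); m=(W[...,0]>470)&(W[...,0]<660)&(W[...,1]>195)&(W[...,1]<440)&(W[...,2]>12)&(W[...,2]<34)
print(cv2.minAreaRect(W[m][:,:2].astype(np.float32)))
g=f['p'].astype(float).mean(-1)[255:275,280:315]
print(g[::1,::1].round(0).astype(int)[4:18].tolist())
E
```

```text
knob [534.6 267.6  26. ] lamp -58.5 0.3
A [547.8 274.1  26. ] lamp -46.8 -8.8
B [533.3 284.8  26. ] lamp -43.6 9.0
Cc [513.  235.2  26. ] lamp -97.1 5.5
D [525.5 228.9  26. ] lamp -97.2 -8.5
end1 [533.3 214.8  26. ] lamp -106.5 -21.7
end2 [474.6 248.8  26. ] lamp -101.6 46.0
((561.0512084960938, 318.6441955566406), (202.25076293945312, 70.04927825927734), 64.3218765258789)
[[116, 104, 93, 93, 92, 94, 93, 94, 94, 94, 94, 95, 94, 100, 111, 114, 118, 130, 138, 138, 135, 130, 127, 122, 110, 98, 99, 118, 130, 124, 115, 113, 114, 121, 125], [98, 96, 94, 94, 94, 94, 95, 94, 96, 94, 93, 97, 101, 115, 130, 133, 135, 137, 135, 129, 121, 112, 107, 97, 87, 78, 79, 100, 124, 130, 122, 106, 102, 116, 123], [93, 93, 94, 94, 94, 95, 94, 93, 94, 94, 100, 111, 118, 131, 137, 135, 130, 129, 122, 111, 96, 88, 84, 78, 70, 63, 60, 79, 105, 123, 130, 119, 106, 111, 121], [93, 95, 94, 93, 94, 95, 94, 93, 94, 99, 115, 129, 133, 131, 129, 121, 111, 106, 97, 87, 78, 70, 67, 61, 59, 55, 55, 60, 83, 109, 126, 132, 120, 108, 116], [94, 94, 94, 93, 93, 93, 94, 95, 99, 113, 128, 128, 126, 118, 107, 96, 88, 83, 76, 
[... 860 characters left out ...]
8, 138], [118, 131, 137, 139, 138, 138, 138, 132, 113, 82, 62, 53, 55, 66, 83, 99, 107, 113, 127, 134, 139, 139, 139, 137, 138, 137, 138, 138, 137, 138, 138, 137, 137, 135, 129], [135, 138, 138, 138, 137, 138, 138, 138, 132, 111, 84, 78, 85, 97, 111, 127, 133, 135, 138, 139, 138, 138, 137, 137, 138, 138, 137, 138, 138, 137, 135, 131, 128, 121, 110], [139, 137, 139, 137, 138, 138, 138, 138, 138, 132, 115, 113, 117, 129, 134, 137, 139, 139, 137, 138, 137, 137, 137, 140, 138, 139, 137, 137, 135, 129, 120, 112, 106, 100, 92], [139, 138, 138, 139, 139, 138, 137, 137, 139, 138, 135, 134, 135, 138, 138, 138, 137, 138, 137, 138, 139, 138, 139, 136, 136, 133, 131, 126, 121, 109, 100, 93, 92, 90, 88]]
```

```bash
python3 -c "
from h import *
plan((562,231.4,200,64),(562,231.4,40,64))"
```

```text
now [474.1 136.1 268. ] head 64.2 t 9.1 j7 -0.94
tx 0.1241 ty 0.0377 tz 0.0680 yaw 0.004 rows 3.5
tx 0.1241 ty 0.0377 tz 0.2280 yaw 0.004 rows 3.8
```

```bash
python3 -m handwheel '[{"tx":0.03,"ty":0.009,"tz":0.01,"yaw":0},{"tx":0.06,"ty":0.018,"tz":0.03,"yaw":0},{"tx":0.09,"ty":0.028,"tz":0.05,"yaw":0},{"tx":0.124,"ty":0.038,"tz":0.07,"yaw":0.004},{"tx":0.124,"ty":0.038,"tz":0.1,"yaw":0.004},{"tx":0.124,"ty":0.038,"tz":0.14,"yaw":0.004},{"tx":0.124,"ty":0.038,"tz":0.18,"yaw":0.004},{"tx":0.124,"ty":0.038,"tz":0.21,"yaw":0.004},{"tx":0.124,"ty":0.038,"tz":0.228,"yaw":0.004},{"tx":0.124,"ty":0.038,"tz":0.228,"yaw":0.004},{"tx":0.124,"ty":0.038,"tz":0.228,"yaw":0.004},{"tx":0.124,"ty":0.038,"tz":0.228,"yaw":0.004}]' 0.7
python3 - <<'E'
from h import *
plan()
p,d,c=cam('side'); a=p[215:290,235:335]; np.savez('side2.npz',p=p,d=d)
p,d,c=cam('top'); b=p[185:260,170:270]
im=np.hstack([cv2.resize(np.clip(x*1.6,0,255).astype(np.uint8),(400,300),interpolation=cv2.INTER_CUBIC) for x in (a,b)])
cv2.imwrite('pics/c4.png',im[...,::-1])
E
```

```text
clock: 10.07
ee_pos: [563.3, 231.4, 41.6]
tool_rot: [0.848, 0.529, 0.001, 0.0]
wrist_force: [0.3, -0.5, 0.3]
finger_gap: 59.8
grasp_force: 0.0
now [563.3 231.4  41.6] head 63.9 t 10.1 j7 -1.28
```

View pics/c4.png

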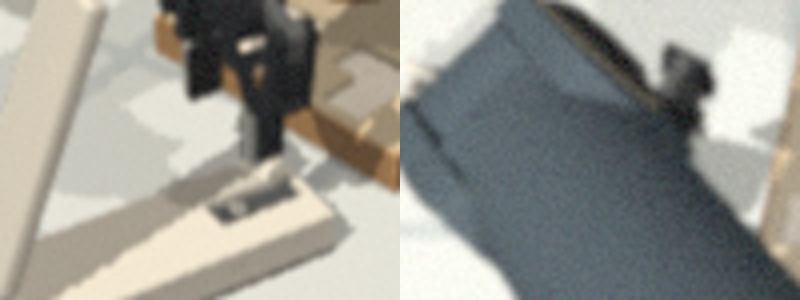

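```bash
python3 - <<'E'
from h import *
c=arm.camera_info('side');R=np.array(c['R']);t=np.array(c['t'])
p,f,s=pose(); u=np.array([np.cos(f),np.sin(f),0]);ty=np.array([np.sin(f),-np.cos(f),0])
def pr(P): q=R@P+t; return np.array([c['fx']*q[0]/q[2]+c['cx'],c['fy']*q[1]/q[2]+c['cy']])
for dz in (0,6,13):
  for a,b in ((11,-7.25),(11,7.25),(-11,-7.25),(-11,7.25)):
    P=p+u*a-ty*(29.9+7.25)+ty*b; P[2]+=dz; x=pr(P); print(dz,a,b,x.round(1),((x-[235,215])*4).round(0))
d=np.load('side2.npz')['d']; W=world(d,c)
print(W[244:254:3,298:304:2].round(0).tolist())
k=d[215:290,235:335]; im=np.load('side2.npz')['p']
x=cv2.resize(np.clip(im[235:275,275:325]*1.8,0,255).astype(np.uint8),(750,600),interpolation=cv2.INTER_CUBIC); cv2.imwrite('pics/c5.png',x[...,::-1])
E
```

```text
0 11 -7.25 [297.8 259.9] [251. 179.]
0 11 7.25 [294.4 256.1] [238. 165.]
0 -11 -7.25 [306.7 256.5] [287. 166.]
0 -11 7.25 [303.3 252.8] [273. 151.]
6 11 -7.25 [297.8 257.6] [251. 171.]
6 11 7.25 [294.4 253.9] [237. 156.]
6 -11 -7.25 [306.7 254.3] [287. 157.]
6 -11 7.25 [303.3 250.6] [273. 142.]
13 11 -7.25 [297.7 255. ] [251. 160.]
13 11 7.25 [294.3 251.3] [237. 145.]
13 -11 -7.25 [306.7 251.7] [287. 147.]
13 -11 7.25 [303.3 248. ] [273. 132.]
[[[532.0, 254.0, 79.0], [519.0, 266.0, 92.0], [512.0, 269.0, 97.0]], [[534.0, 252.0, 69.0], [526.0, 256.0, 75.0], [524.0, 252.0, 73.0]], [[533.0, 253.0, 62.0], [525.0, 258.0, 69.0], [524.0, 251.0, 64.0]], [[531.0, 256.0, 57.0], [526.0, 256.0, 58.0], [524.0, 252.0, 57.0]]]
```

View pics/c5.png

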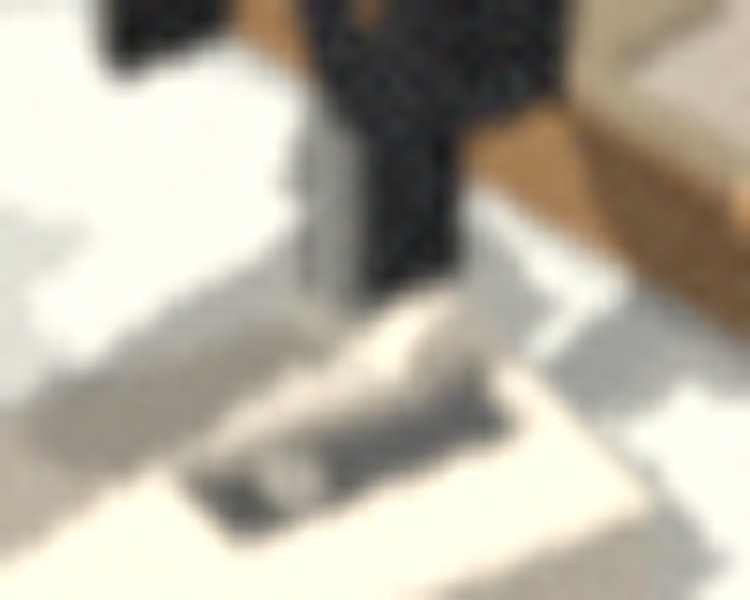

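```bash
python3 - <<'E'
from h import *
c=arm.camera_info('side'); C=np.array([560.5,320]);u=np.array([.4384,.8988]);n=np.array([-u[1],u[0]])
Q=[]
for a,b in ((180,478),(245,545),(510,430),(460,378),(295,480)):
    P=onplane(c,275+a/15-.5+.5/15,235+b/15-.5+.5/15,26)[:2]; Q.append(P); print(P.round(1),((P-C)@u).round(1),((P-C)@n).round(1))
print('mid',np.mean(Q[:4],0))
p,f,s=pose(); F=p[:2]-37.15*np.array([np.sin(f),-np.cos(f)]); print('finger',F.round(1),((F-C)@u).round(1),((F-C)@n).round(1))
E
```

```text
[547.6 275.4] -45.8 -8.0
[531.7 282.2] -46.6 9.3
[514.1 241. ] -91.3 7.1
[526.4 235.2] -91.1 -6.5
[533.7 266.9] -59.5 0.8
mid [529.94439115 258.47245394]
finger [530.3 247.6] -78.3 -4.6
```

```bash
python3 -m handwheel '[{"tx":-0.001,"ty":-0.0028,"tz":0,"yaw":0},{"tx":-0.001,"ty":-0.0028,"tz":0.012,"yaw":0},{"tx":-0.001,"ty":-0.0028,"tz":0.02,"yaw":0},{"tx":-0.001,"ty":-0.0028,"tz":0.02,"yaw":0},{"tx":-0.001,"ty":-0.0028,"tz":0.02,"yaw":0}]'
python3 -m handwheel '[{"tx":0,"ty":0,"tz":0.002,"yaw":0},{"tx":0,"ty":0,"tz":0.004,"yaw":0},{"tx":0,"ty":0,"tz":0.004,"yaw":0},{"tx":0,"ty":0,"tz":0.004,"yaw":0}]'
python3 -m handwheel '[{"tx":0,"ty":0,"tz":0.002,"yaw":0},{"tx":0,"ty":0,"tz":0.004,"yaw":0},{"tx":0,"ty":0,"tz":0.004,"yaw":0},{"tx":0,"ty":0,"tz":0.004,"yaw":0}]'
```

```text
clock: 10.58
ee_pos: [558.7, 230.4, 19.2]
tool_rot: [0.848, 0.529, -0.001, -0.0]
wrist_force: [0.2, 0.1, 0.7]
finger_gap: 59.8
grasp_force: 0.0
clock: 10.92
ee_pos: [559.4, 230.8, 16.2]
tool_rot: [0.848, 0.529, -0.0, 0.0]
wrist_force: [-0.6, 0.7, 0.7]
finger_gap: 59.5
grasp_force: 0.0
clock: 11.25
ee_pos: [559.8, 231.0, 15.0]
tool_rot: [0.848, 0.529, 0.0, 0.001]
wrist_force: [-4.2, -3.9, 18.4]
finger_gap: 59.9
grasp_force: 9.1
```

```bash
python3 -m handwheel '[{"tx":0,"ty":0,"tz":-0.003,"yaw":0},{"tx":0,"ty":0,"tz":-0.003,"yaw":0},{"tx":0,"ty":0,"tz":-0.003,"yaw":0}]'
python3 - <<'E'
from h import *
plan()
p,d,c=cam('side')
C=np.array([560.5,320]);u=np.array([.4384,.8988]);n=np.array([-u[1],u[0]])
p_,f,s=pose(); F=p_[:2]-37.15*np.array([np.sin(f),-np.cos(f)]); print('finger',F.round(1),((F-C)@u).round(1),((F-C)@n).round(1))
x=cv2.resize(np.clip(p[235:275,275:325]*1.8,0,255).astype(np.uint8),(750,600),interpolation=cv2.INTER_CUBIC); cv2.imwrite('pics/c6.png',x[...,::-1])
E
```

```text
clock: 11.5
ee_pos: [559.5, 230.8, 15.3]
tool_rot: [0.848, 0.529, 0.0, 0.0]
wrist_force: [0.5, 0.3, -0.8]
finger_gap: 60.0
grasp_force: 0.0
now [559.5 230.8  15.3] head 63.9 t 11.5 j7 -1.31
finger [526.1 247. ] -80.7 -1.0
```

View pics/c6.png

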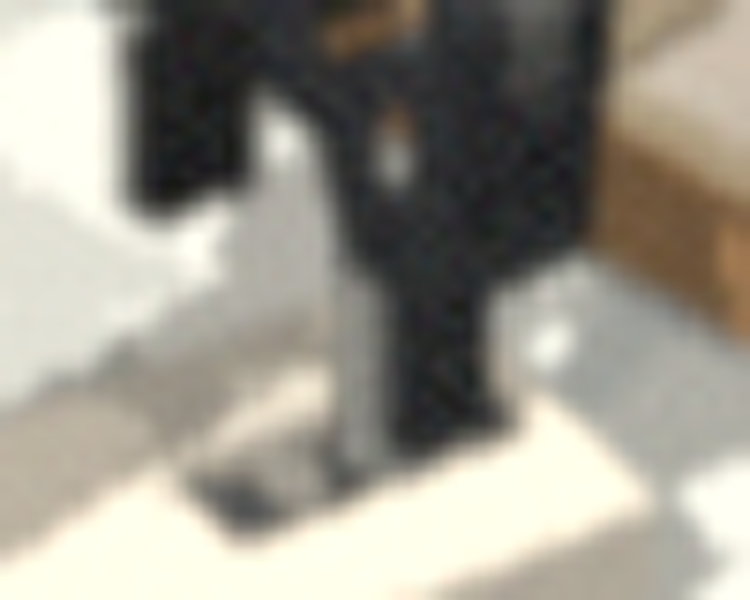

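The fingertip is inside the slot behind the knob, so I'll push towards the hinge.

```bash
python3 -m handwheel '[{"tx":0.003,"ty":0,"tz":-0.0005,"yaw":0},{"tx":0.006,"ty":0,"tz":-0.0005,"yaw":0},{"tx":0.009,"ty":0,"tz":-0.0005,"yaw":0},{"tx":0.012,"ty":0,"tz":-0.0005,"yaw":0},{"tx":0.012,"ty":0,"tz":-0.0005,"yaw":0}]'
python3 -m handwheel '[{"tx":0.002,"ty":0,"tz":0,"yaw":0},{"tx":0.004,"ty":0,"tz":0,"yaw":0},{"tx":0.004,"ty":0,"tz":0,"yaw":0},{"tx":0.004,"ty":0,"tz":0,"yaw":0}]'
python3 -m handwheel '[{"tx":0.002,"ty":0,"tz":0,"yaw":0},{"tx":0.003,"ty":0,"tz":0,"yaw":0},{"tx":0.003,"ty":0,"tz":0,"yaw":0}]'
```

```text
clock: 11.97
ee_pos: [564.8, 242.1, 15.4]
tool_rot: [0.848, 0.53, -0.0, -0.0]
wrist_force: [-0.3, -0.6, 0.2]
finger_gap: 59.6
grasp_force: 0.1
clock: 12.3
ee_pos: [566.1, 244.8, 15.4]
tool_rot: [0.848, 0.529, -0.001, 0.0]
wrist_force: [-0.4, -2.4, -0.5]
finger_gap: 59.8
grasp_force: 1.1
clock: 12.55
ee_pos: [566.2, 244.9, 15.2]
tool_rot: [0.848, 0.529, -0.003, 0.001]
wrist_force: [-4.2, -7.0, 4.4]
finger_gap: 60.0
grasp_force: 4.0
```

```bash
python3 -m handwheel '[{"tx":-0.008,"ty":0,"tz":-0.003,"yaw":0},{"tx":-0.008,"ty":0,"tz":-0.03,"yaw":0},{"tx":-0.02,"ty":0,"tz":-0.07,"yaw":0},{"tx":-0.04,"ty":0.0,"tz":-0.11,"yaw":0},{"tx":-0.06,"ty":-0.03,"tz":-0.15,"yaw":0},{"tx":-0.06,"ty":-0.06,"tz":-0.19,"yaw":0},{"tx":-0.06,"ty":-0.1,"tz":-0.22,"yaw":0},{"tx":-0.06,"ty":-0.1,"tz":-0.22,"yaw":0},{"tx":-0.06,"ty":-0.1,"tz":-0.22,"yaw":0}]' 1
cat > fit.py <<'E'
from h import *
from scipy.optimize import minimize
def disc(x,y,r): a=np.linspace(0,2*np.pi,40); return np.c_[x+r*np.cos(a),y+r*np.sin(a)]
def star():
    P=[]
    for k in range(5):
        a=np.radians(90+72*k)
        for da in (-.08,.08): P.append([30*np.cos(a+da),30*np.sin(a+da)])
        b=a+np.radians(36); P.append([16*np.cos(b),16*np.sin(b)])
    return np.array(P)
S=dict(
 heart=[np.array([[0,-26],[-20,-5],[-27,8],[-25,16],[-19,22],[-12,24],[-5,22],[0,17],[5,22],[12,24],[19,22],[25,16],[27,8],[20,-5]],float)],
 house=[np.array([[-22,-26],[22,-26],[22,8],[0,30],[-22,8]],float)],
 boot=[np.array([[-13,-24],[33,-24],[33,-2],[13,-2],[13,28],[-13,28]],float)],
 man=[np.array([[-25,-2.5],[25,-2.5],[25,10.5],[-25,10.5]],float),disc(0,18,10.5),np.array([[-9,8],[9,8],[20,-29],[9,-33],[0,-12],[-9,-33],[-20,-29]],float)],
 star=[star()],round=[disc(0,0,27)])
NEST=dict(house=(43,74),round=(43,0),man=(43,-74),boot=(-43,74),star=(-43,0),heart=(-43,-74))
def proj(c,P):
    q=P@np.array(c['R']).T+np.array(c['t']); return np.c_[c['fx']*q[:,0]/q[:,2]+c['cx'],c['fy']*q[:,1]/q[:,2]+c['cy']]
K=8
def raster(c,polys,win):
    x0,y0,w,h=win; m=np.zeros((h*K,w*K),np.uint8)
    for P in polys:
        uv=(proj(c,P)-[x0-.5,y0-.5])*K-.5
        cv2.fillPoly(m,[np.round(uv*16).astype(np.int32)],255,shift=4)
    return cv2.resize(m,(w,h),interpolation=cv2.INTER_AREA)/255.
def solid(name,x,y,th,zs):
    R=np.array([[np.cos(th),-np.sin(th)],[np.sin(th),np.cos(th)]])
    return [np.c_[q@R.T+[x,y],np.full(len(q),z)] for q in S[name] for z in zs]
def score(c,I,polys,win):
    x0,y0,w,h=win; m=cv2.GaussianBlur(raster(c,polys,win),(0,0),.6); g=I[y0:y0+h,x0:x0+w]
    return np.corrcoef(m.ravel(),g.ravel())[0,1]
def window(c,x,y,z,r):
    uv=proj(c,np.array([[x,y,z]]))[0]; return (int(uv[0])-r,int(uv[1])-r,2*r+1,2*r+1)
def fit(name,x,y,ths,cams,zs,r=17):
    "cams: list of (c, I) with I high on the object"
    f=lambda v:-np.mean([score(c,I,solid(name,v[0],v[1],v[2],zs),window(c,x,y,zs[0],r)) for c,I in cams])
    best=None
    for t in ths:
        o=minimize(f,[x,y,t],method='Nelder-Mead',options=dict(initial_simplex=np.array([[x,y,t],[x+6,y,t],[x,y+6,t],[x,y,t+.25]]),xatol=.05,fatol=1e-4,maxiter=150))
        if best is None or o.fun<best.fun: best=o
    return best.x,-best.fun
def brown(p):
    p=cv2.GaussianBlur(p,(0,0),.5).astype(float)
    return p
E
python3 - <<'E'
from fit import *
T=np.load('top0.npz');Sd=np.load('side0.npz'); ct,cs=arm.camera_info('top'),arm.camera_info('side')
# colour samples
for n,(u,v) in dict(paper=(400,235),table=(360,300),boxcard=(330,230),nest=(287,210),heart=(468,213)).items(): print(n,T['p'][v-1:v+2,u-1:u+2].mean((0,1)).round())
for n in ['top','side']:
    p,d,c=cam(n); np.savez(n+'2.npz',p=p,d=d); cv2.imwrite(f'pics/{n}2.png',p[...,::-1])
plan()
# box: corners of rim from colour: nests are less saturated/brighter than the card
p=T['p'].astype(float); sat=(p.max(-1)-p.min(-1))/p.max(-1)
def nestpolys(v):
    R=np.array([[np.cos(v[2]),-np.sin(v[2])],[np.sin(v[2]),np.cos(v[2])]])
    out=[]
    for k,(a,b) in NEST.items():
        if k=='round': continue
        xy=R@np.array([a,b])+v[:2]; out+=solid(k,*xy,v[2],[24])
    return out
def boxscore(c,I,v):
    R=np.array([[np.cos(v[2]),-np.sin(v[2])],[np.sin(v[2]),np.cos(v[2])]])
    q=np.array([[-98,-118],[98,-118],[98,118],[-98,118]])@R.T+v[:2]
    w=window(c,550,15,24,72); x0,y0,ww,h=w
    outer=raster(c,[np.c_[q,np.full(4,26.)],],w); nest=raster(c,nestpolys(v),w)
    m=cv2.GaussianBlur(outer-nest*.9,(0,0),.6); return np.corrcoef(m.ravel(),I[y0:y0+h,x0:x0+ww].ravel())[0,1]
for nm,imgs in dict(top=[(ct,T)],side=[(cs,Sd)]).items():
    def f(v): 
        s=0
        for c,D in imgs:
            p=D['p'].astype(float); s+=boxscore(c,(p.max(-1)-p.min(-1))/p.max(-1),v)
        return -s
    o=min((minimize(f,[550,15,t],method='Nelder-Mead',options=dict(initial_simplex=[[550,15,t],[560,15,t],[550,25,t],[550,15,t+.1]],xatol=.05,fatol=1e-4)) for t in (-.17,-.05)),key=lambda o:o.fun); print(nm,o.x,o.fun)
E
```

```text
clock: 13.3
ee_pos: [449.3, 243.3, 241.2]
tool_rot: [0.846, 0.532, 0.005, 0.0]
wrist_force: [0.6, 0.5, 0.6]
finger_gap: 85.6
grasp_force: 0.0
paper [144. 129. 105.]
table [138. 139. 134.]
boxcard [137. 125. 107.]
nest [155. 147. 136.]
heart [106.  85.  73.]
now [451.7 239.  237.2] head 64.0 t 13.4 j7 -1.21
top [ 5.60139886e+02  5.00159438e+01 -1.87888278e-01] -0.7729642919575751
side [ 5.46552803e+02  7.29992406e+01 -1.93899726e-01] -0.5210812575482051
```

View pics/top2.png

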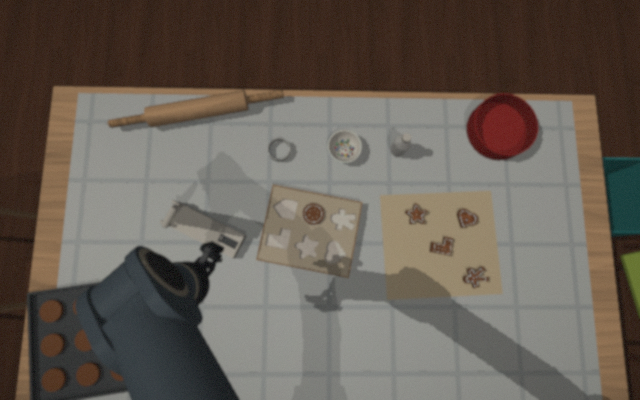

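```bash
cat >> fit.py <<'E'
def boxmodel(c,v,w):
    R=np.array([[np.cos(v[2]),-np.sin(v[2])],[np.sin(v[2]),np.cos(v[2])]])
    q=np.array([[-98,-118],[98,-118],[98,118],[-98,118]])@R.T+v[:2]
    hull=cv2.convexHull(np.vstack([proj(c,np.c_[q,np.full(4,z)]) for z in (0.,26.)]).astype(np.float32))[:,0]
    x0,y0,ww,h=w; m=np.zeros((h*K,ww*K),np.uint8)
    cv2.fillPoly(m,[np.round(((hull-[x0-.5,y0-.5])*K-.5)*16).astype(np.int32)],255,shift=4)
    outer=cv2.resize(m,(ww,h),interpolation=cv2.INTER_AREA)/255.
    N=[]
    for k,(a,b) in NEST.items():
        if k!='round': N+=solid(k,*(R@np.array([a,b])+v[:2]),v[2],[24])
    return cv2.GaussianBlur(outer-raster(c,N,w)*.8,(0,0),.6)
def sat(p): p=cv2.GaussianBlur(p,(0,0),.5).astype(float); return (p.max(-1)-p.min(-1))/(p.max(-1)+1)
def fitpiece(n,D,x,y,ths,camname,r=17):
    c=arm.camera_info(camname); p=cv2.GaussianBlur(D['p'],(0,0),.5).astype(float)
    w=window(c,x,y,7,r+3); x0,y0,ww,h=w; sub=p[y0:y0+h,x0:x0+ww].reshape(-1,3)
    bg=np.median(np.r_[p[y0,x0:x0+ww],p[y0+h-1,x0:x0+ww],p[y0:y0+h,x0],p[y0:y0+h,x0+ww-1]],0)
    I=np.linalg.norm(p-bg,axis=-1); I=np.minimum(I,35)
    return fit(n,x,y,ths,[(c,I)],[14,10,5,0],r)
E
cat > pieces.py <<'E'
from fit import *
def run(suffix,which):
    out={}
    for n,(x,y) in which.items():
        for cn in ['top','side']:
            v,s=fitpiece(n,np.load(cn+suffix+'.npz'),x,y,np.arange(0,6.28,.785) if n!='star' else [0,.42,.84],cn)
            out[n,cn]=v; print(n,cn,v[:2].round(1),np.degrees(v[2]).round(1)%360,'score %.3f'%s)
    return out
E
python3 - <<'E'
from pieces import *
for nm in ['top','side']:
    c=arm.camera_info(nm); I=sat(np.load(nm+'0.npz')['p']); w=window(c,560,50,24,66 if nm=='top' else 75); x0,y0,ww,h=w
    f=lambda v:-np.corrcoef(boxmodel(c,v,w).ravel(),I[y0:y0+h,x0:x0+ww].ravel())[0,1]
    o=minimize(f,[560,50,-.188],method='Nelder-Mead',options=dict(initial_simplex=[[560,50,-.19],[568,50,-.19],[560,58,-.19],[560,50,-.1]],xatol=.05,fatol=1e-5)); print(nm,o.x,o.fun)
run('2',dict(star=(604,-226),heart=(597,-359),boot=(522,-290),man=(444,-374)))
E
```

```text
top [ 5.60238712e+02  4.99168046e+01 -1.88950793e-01] -0.9467258446490878
side [ 5.58938788e+02  5.07824154e+01 -1.89603631e-01] -0.6094716147859023
star top [ 604.  -228.3] 56.1 score 0.841
star side [ 623.5 -222.2] 326.1 score 0.110
heart top [ 592.9 -358.7] 244.4 score 0.869
heart side [ 590.6 -357. ] 233.4 score 0.486
boot top [ 516.4 -290. ] 346.1 score 0.875
boot side [ 514.2 -287.8] 347.7 score 0.686
man top [ 444.7 -371.7] 19.0 score 0.865
man side [ 442.2 -369.8] 17.3 score 0.697
```

```bash
cat >> pieces.py <<'E'
BOX=(559.9,50.1,-0.189)
G=dict(boot=(0,12,6.5),man=(0,4,4),heart=(0,8,3.3),star=(0,9,2.8))
def rot(a): return np.array([[np.cos(a),-np.sin(a)],[np.sin(a),np.cos(a)]])
def grasp(n,x,y,deg,up=0):
    g=G[n]; p=rot(np.radians(deg))@g[:2]+[x,y]; return (*p,g[2]+up,deg+90)
def place(n,up=0):
    g=G[n]; p=rot(BOX[2])@(np.array(NEST[n])+g[:2])+BOX[:2]; return (*p,g[2]+18+up,np.degrees(BOX[2])+90)
E
python3 - <<'E'
from pieces import *
g=('boot',516.4,-290,-13.9); plan(grasp(*g,100),grasp(*g))
print(grasp(*g),[place(n) for n in G])
E
```

```text
now [451.7 239.  237.2] head 64.0 t 13.4 j7 -1.21
tx -0.4355 ty 0.2873 tz 0.1307 yaw -0.211 rows 12.9
tx -0.4355 ty 0.2873 tz 0.2307 yaw -0.211 rows 2.4
(np.float64(519.2827365097271), np.float64(-278.35140222106173), 6.5, 76.1) [(np.float64(533.8231225688187), np.float64(142.64726610461895), 24.5, np.float64(79.17109767202744)), (np.float64(588.9829061747911), np.float64(-26.732184456959835), 22, np.float64(79.17109767202744)), (np.float64(505.2658495045258), np.float64(-6.6460095481425085), 21.3, np.float64(79.17109767202744)), (np.float64(519.3566092401967), np.float64(67.01843567525952), 20.8, np.float64(79.17109767202744))]
```

```bash
python3 -m handwheel '[{"tx":-0.03,"ty":0.02,"tz":0.005,"yaw":-0.015},{"tx":-0.06,"ty":0.04,"tz":0.01,"yaw":-0.03},{"tx":-0.09,"ty":0.06,"tz":0.015,"yaw":-0.05},{"tx":-0.12,"ty":0.08,"tz":0.02,"yaw":-0.06},{"tx":-0.15,"ty":0.1,"tz":0.03,"yaw":-0.08},{"tx":-0.18,"ty":0.12,"tz":0.04,"yaw":-0.09},{"tx":-0.21,"ty":0.14,"tz":0.05,"yaw":-0.11},{"tx":-0.245,"ty":0.162,"tz":0.06,"yaw":-0.13},{"tx":-0.28,"ty":0.185,"tz":0.07,"yaw":-0.14},{"tx":-0.315,"ty":0.208,"tz":0.08,"yaw":-0.16},{"tx":-0.35,"ty":0.231,"tz":0.095,"yaw":-0.17},{"tx":-0.385,"ty":0.254,"tz":0.11,"yaw":-0.19},{"tx":-0.41,"ty":0.27,"tz":0.12,"yaw":-0.2},{"tx":-0.435,"ty":0.287,"tz":0.131,"yaw":-0.211},{"tx":-0.435,"ty":0.287,"tz":0.131,"yaw":-0.211},{"tx":-0.435,"ty":0.287,"tz":0.131,"yaw":-0.211},{"tx":-0.435,"ty":0.287,"tz":0.131,"yaw":-0.211},{"tx":-0.435,"ty":0.287,"tz":0.131,"yaw":-0.211},{"tx":-0.435,"ty":0.287,"tz":0.131,"yaw":-0.211}]' 1
python3 - <<'E'
from pieces import *
g=('boot',516.4,-290,-13.9); plan(grasp(*g,100),grasp(*g))
E
```

```text
clock: 14.98
ee_pos: [518.6, -277.6, 105.0]
tool_rot: [0.787, 0.617, 0.0, 0.0]
wrist_force: [0.2, -0.3, 0.5]
finger_gap: 85.3
grasp_force: 0.0
now [ 518.6 -277.6  105. ] head 76.1 t 15.0 j7 -0.07
tx -0.0006 ty 0.0009 tz -0.0015 yaw 0.001 rows 0.0
tx -0.0006 ty 0.0009 tz 0.0985 yaw 0.001 rows 2.4
```

```bash
python3 -m handwheel '[{"tx":0,"ty":0.0005,"tz":0.03,"yaw":0},{"tx":0,"ty":0.0005,"tz":0.065,"yaw":0},{"tx":0,"ty":0.0005,"tz":0.085,"yaw":0},{"tx":0,"ty":0.0005,"tz":0.099,"yaw":0},{"tx":0,"ty":0.0005,"tz":0.099,"yaw":0},{"tx":0,"ty":0.0005,"tz":0.099,"yaw":0}]' 1
python3 -m handwheel '[{"tx":0,"ty":0,"tz":0,"yaw":0},{"tx":0,"ty":0,"tz":0,"yaw":0},{"tx":0,"ty":0,"tz":0,"yaw":0},{"tx":0,"ty":0,"tz":0,"yaw":0},{"tx":0,"ty":0,"tz":0,"yaw":0},{"tx":0,"ty":0,"tz":0,"yaw":0},{"tx":0,"ty":0,"tz":0,"yaw":0},{"tx":0,"ty":0,"tz":0,"yaw":0},{"tx":0,"ty":0,"tz":0,"yaw":0},{"tx":0,"ty":0,"tz":0,"yaw":0},{"tx":0,"ty":0,"tz":0,"yaw":0}]' 0
python3 -m handwheel '[{"tx":0,"ty":0,"tz":-0.02,"yaw":0},{"tx":0,"ty":0,"tz":-0.06,"yaw":0},{"tx":0,"ty":0,"tz":-0.1,"yaw":0},{"tx":0,"ty":0,"tz":-0.1,"yaw":0},{"tx":0,"ty":0,"tz":-0.1,"yaw":0}]'
python3 - <<'E'
from pieces import *
plan(place('boot',60),place('boot',20))
E
```

```text
clock: 15.48
ee_pos: [518.8, -278.1, 5.8]
tool_rot: [0.787, 0.616, 0.0, -0.0]
wrist_force: [-0.1, -0.7, 0.3]
finger_gap: 85.5
grasp_force: 0.0
clock: 16.4
ee_pos: [519.3, -279.4, 6.8]
tool_rot: [0.788, 0.616, 0.0, 0.001]
wrist_force: [-1.7, 0.6, 5.0]
finger_gap: 24.2
grasp_force: 58.7
clock: 16.82
ee_pos: [520.2, -279.9, 108.4]
tool_rot: [0.788, 0.616, 0.001, 0.003]
wrist_force: [-1.0, -0.4, -1.5]
finger_gap: 23.8
grasp_force: 62.4
now [ 520.2 -279.9  108.4] head 76.0 t 16.8 j7 -0.07
tx 0.4132 ty -0.0890 tz 0.0239 yaw -0.055 rows 10.2
tx 0.4132 ty -0.0890 tz 0.0639 yaw -0.055 rows 1.0
```

```bash
python3 -m handwheel '[{"tx":0.03,"ty":-0.006,"tz":0,"yaw":-0.005},{"tx":0.065,"ty":-0.014,"tz":0,"yaw":-0.01},{"tx":0.105,"ty":-0.022,"tz":0,"yaw":-0.015},{"tx":0.145,"ty":-0.031,"tz":0,"yaw":-0.02},{"tx":0.185,"ty":-0.04,"tz":0,"yaw":-0.025},{"tx":0.225,"ty":-0.048,"tz":0,"yaw":-0.03},{"tx":0.265,"ty":-0.057,"tz":0,"yaw":-0.035},{"tx":0.305,"ty":-0.066,"tz":0,"yaw":-0.04},{"tx":0.345,"ty":-0.074,"tz":0.01,"yaw":-0.045},{"tx":0.38,"ty":-0.082,"tz":0.02,"yaw":-0.05},{"tx":0.413,"ty":-0.089,"tz":0.024,"yaw":-0.055},{"tx":0.413,"ty":-0.089,"tz":0.045,"yaw":-0.055},{"tx":0.413,"ty":-0.089,"tz":0.064,"yaw":-0.055},{"tx":0.413,"ty":-0.089,"tz":0.064,"yaw":-0.055},{"tx":0.413,"ty":-0.089,"tz":0.064,"yaw":-0.055},{"tx":0.413,"ty":-0.089,"tz":0.064,"yaw":-0.055}]'
python3 - <<'E'
from pieces import *
plan(place('boot',20),place('boot',-1))
p,d,c=cam('side'); np.savez('side3.npz',p=p,d=d)
x=cv2.resize(np.clip(p[170:270,265:405]*1.5,0,255).astype(np.uint8),(798,570),interpolation=cv2.INTER_CUBIC); cv2.imwrite('pics/c7.png',x[...,::-1])
E
```

```text
clock: 18.15
ee_pos: [532.0, 142.7, 41.6]
tool_rot: [0.771, 0.637, -0.0, -0.0]
wrist_force: [-0.2, 0.2, -0.5]
finger_gap: 23.9
grasp_force: 62.4
now [532.  142.7  41.6] head 79.1 t 18.1 j7 -0.88
tx 0.0003 ty 0.0018 tz -0.0029 yaw -0.001 rows 0.1
tx 0.0003 ty 0.0018 tz 0.0181 yaw -0.001 rows 0.5
```

View pics/c7.png

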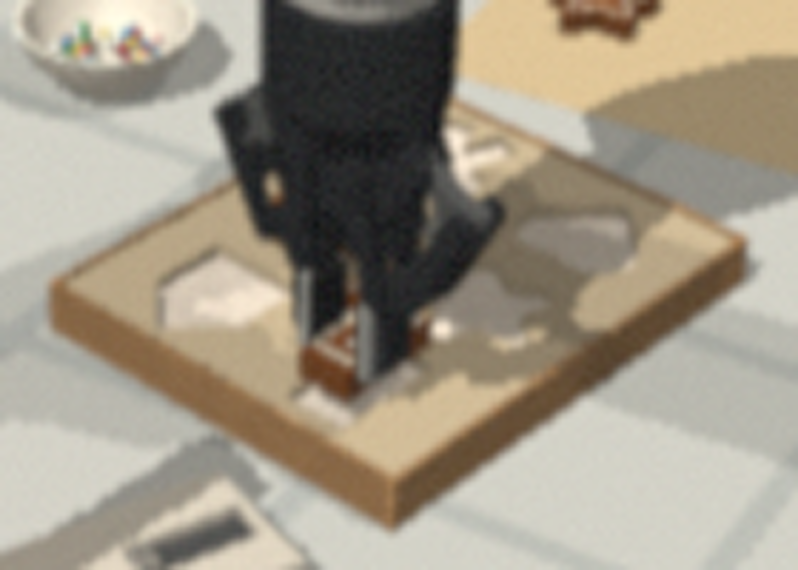

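```bash
python3 -m handwheel '[{"tx":0,"ty":0.0015,"tz":0.006,"yaw":0},{"tx":0,"ty":0.0015,"tz":0.012,"yaw":0},{"tx":0,"ty":0.0015,"tz":0.015,"yaw":0},{"tx":0,"ty":0.0015,"tz":0.017,"yaw":0},{"tx":0,"ty":0.0015,"tz":0.017,"yaw":0},{"tx":0,"ty":0.0015,"tz":0.017,"yaw":0}]'
```

```text
clock: 18.7
ee_pos: [533.5, 142.7, 24.8]
tool_rot: [0.771, 0.637, -0.0, 0.0]
wrist_force: [-0.7, 0.1, 2.1]
finger_gap: 23.8
grasp_force: 62.7
```

```bash
python3 -m handwheel '[{"tx":0,"ty":0,"tz":0,"yaw":0},{"tx":0,"ty":0,"tz":0,"yaw":0},{"tx":0,"ty":0,"tz":0,"yaw":0},{"tx":0,"ty":0,"tz":0,"yaw":0}]' 0.42
python3 -m handwheel '[{"tx":0,"ty":0,"tz":-0.02,"yaw":0},{"tx":0,"ty":0,"tz":-0.06,"yaw":0},{"tx":0,"ty":0,"tz":-0.1,"yaw":0},{"tx":0,"ty":0,"tz":-0.1,"yaw":0},{"tx":0,"ty":0,"tz":-0.1,"yaw":0},{"tx":0,"ty":0,"tz":-0.1,"yaw":0}]' 0.6
python3 - <<'E'
from pieces import *
for n in ['top','side']:
    p,d,c=cam(n); np.savez(n+'3.npz',p=p,d=d)
g=('star',604,-228.3,-15.9); plan(grasp(*g,100))
run('3',dict(star=(604,-226),heart=(597,-359),man=(444,-374)))
E
```

```text
clock: 19.03
ee_pos: [533.5, 143.0, 24.7]
tool_rot: [0.771, 0.637, 0.0, -0.0]
wrist_force: [0.4, -0.3, 0.2]
finger_gap: 35.8
grasp_force: 0.0
clock: 19.53
ee_pos: [533.2, 142.5, 124.4]
tool_rot: [0.771, 0.637, -0.0, 0.0]
wrist_force: [0.1, -0.4, 0.0]
finger_gap: 51.0
grasp_force: 0.0
now [532.5 142.3 123.2] head 79.2 t 19.6 j7 -0.80
tx -0.3416 ty 0.1407 tz 0.0204 yaw 0.089 rows 8.9
star top [ 604.  -228.3] 56.1 score 0.822
star side [ 602.  -225.7] 56.6 score 0.553
heart top [ 592.2 -358.5] 242.2 score 0.866
heart side [ 594.5 -361.6] 9.3 score 0.561
man top [ 429.2 -360.5] 52.8 score 0.519
man side [ 415.  -338.9] 292.8 score 0.503
```

```bash
python3 -m handwheel '[{"tx":-0.03,"ty":0.012,"tz":0.0,"yaw":0.01},{"tx":-0.065,"ty":0.027,"tz":0.0,"yaw":0.02},{"tx":-0.1,"ty":0.041,"tz":0.005,"yaw":0.03},{"tx":-0.135,"ty":0.056,"tz":0.01,"yaw":0.04},{"tx":-0.17,"ty":0.07,"tz":0.015,"yaw":0.05},{"tx":-0.205,"ty":0.085,"tz":0.02,"yaw":0.06},{"tx":-0.24,"ty":0.099,"tz":0.02,"yaw":0.07},{"tx":-0.275,"ty":0.114,"tz":0.02,"yaw":0.08},{"tx":-0.31,"ty":0.128,"tz":0.02,"yaw":0.089},{"tx":-0.3416,"ty":0.1407,"tz":0.02,"yaw":0.089},{"tx":-0.3416,"ty":0.1407,"tz":0.02,"yaw":0.089},{"tx":-0.3416,"ty":0.1407,"tz":0.02,"yaw":0.089},{"tx":-0.3416,"ty":0.1407,"tz":0.02,"yaw":0.089},{"tx":-0.3416,"ty":0.1407,"tz":0.02,"yaw":0.089}]' 1
python3 - <<'E'
from pieces import *
g=('star',604,-228.3,-15.9); plan(grasp(*g,100),grasp(*g))
f=np.load('top3.npz')['p'][195:300,400:500]; a=cv2.resize(np.clip(f*1.5,0,255).astype(np.uint8),(500,525),interpolation=cv2.INTER_CUBIC)
cv2.imwrite('pics/c8.png',a[...,::-1])
E
```

```text
clock: 20.8
ee_pos: [607.1, -216.8, 103.8]
tool_rot: [0.797, 0.603, -0.0, -0.001]
wrist_force: [0.2, -0.0, 0.6]
finger_gap: 85.3
grasp_force: 0.0
now [ 607.1 -216.8  103.8] head 74.2 t 20.8 j7 -0.25
tx -0.0029 ty 0.0001 tz 0.0010 yaw 0.002 rows 0.1
tx -0.0029 ty 0.0001 tz 0.1010 yaw 0.002 rows 2.4
```

View pics/c8.png

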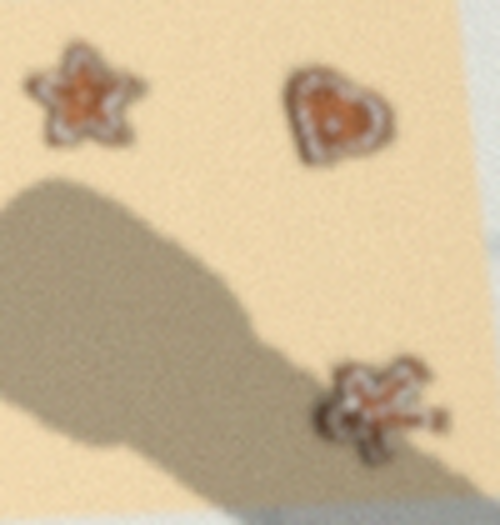

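```bash
python3 -m handwheel '[{"tx":-0.002,"ty":0,"tz":0.03,"yaw":0},{"tx":-0.002,"ty":0,"tz":0.065,"yaw":0},{"tx":-0.002,"ty":0,"tz":0.085,"yaw":0},{"tx":-0.002,"ty":0,"tz":0.1,"yaw":0},{"tx":-0.002,"ty":0,"tz":0.1,"yaw":0},{"tx":-0.002,"ty":0,"tz":0.1,"yaw":0}]' 1
python3 -m handwheel '[{"tx":0,"ty":0,"tz":0,"yaw":0},{"tx":0,"ty":0,"tz":0,"yaw":0},{"tx":0,"ty":0,"tz":0,"yaw":0},{"tx":0,"ty":0,"tz":0,"yaw":0},{"tx":0,"ty":0,"tz":0,"yaw":0},{"tx":0,"ty":0,"tz":0,"yaw":0},{"tx":0,"ty":0,"tz":0,"yaw":0},{"tx":0,"ty":0,"tz":0,"yaw":0},{"tx":0,"ty":0,"tz":0,"yaw":0}]' 0
python3 -m handwheel '[{"tx":0,"ty":0,"tz":-0.02,"yaw":0},{"tx":0,"ty":0,"tz":-0.06,"yaw":0},{"tx":0,"ty":0,"tz":-0.1,"yaw":0},{"tx":0,"ty":0,"tz":-0.1,"yaw":0},{"tx":0,"ty":0,"tz":-0.1,"yaw":0}]'
python3 - <<'E'
from pieces import *
plan(place('star',60),place('star',20))
E
```

```text
clock: 21.3
ee_pos: [607.2, -219.7, 4.6]
tool_rot: [0.798, 0.603, 0.0, -0.0]
wrist_force: [-0.1, 0.6, 0.4]
finger_gap: 85.4
grasp_force: 0.0
clock: 22.05
ee_pos: [608.3, -221.1, 7.7]
tool_rot: [0.798, 0.602, 0.001, 0.001]
wrist_force: [-2.9, 0.8, 9.6]
finger_gap: 50.6
grasp_force: 60.5
clock: 22.47
ee_pos: [609.3, -221.6, 109.0]
tool_rot: [0.798, 0.602, 0.002, 0.003]
wrist_force: [-0.2, -0.6, -1.0]
finger_gap: 50.1
grasp_force: 62.1
now [ 609.3 -221.6  109. ] head 74.1 t 22.5 j7 -0.24
tx 0.2528 ty -0.1658 tz 0.0282 yaw -0.089 rows 7.3
tx 0.2528 ty -0.1658 tz 0.0682 yaw -0.089 rows 1.0
```

```bash
python3 -m handwheel '[{"tx":0.03,"ty":-0.02,"tz":0,"yaw":-0.01},{"tx":0.06,"ty":-0.04,"tz":0,"yaw":-0.02},{"tx":0.095,"ty":-0.062,"tz":0,"yaw":-0.03},{"tx":0.13,"ty":-0.085,"tz":0,"yaw":-0.04},{"tx":0.165,"ty":-0.108,"tz":0,"yaw":-0.05},{"tx":0.2,"ty":-0.131,"tz":0.01,"yaw":-0.06},{"tx":0.23,"ty":-0.15,"tz":0.02,"yaw":-0.075},{"tx":0.253,"ty":-0.166,"tz":0.028,"yaw":-0.089},{"tx":0.253,"ty":-0.166,"tz":0.045,"yaw":-0.089},{"tx":0.253,"ty":-0.166,"tz":0.06,"yaw":-0.089},{"tx":0.253,"ty":-0.166,"tz":0.063,"yaw":-0.089},{"tx":0.253,"ty":-0.166,"tz":0.063,"yaw":-0.089},{"tx":0.253,"ty":-0.166,"tz":0.063,"yaw":-0.089}]'
python3 - <<'E'
from pieces import *
plan(place('star',20),place('star',-1))
for n in ['top','side']:
    p,d,c=cam(n); np.savez(n+'4.npz',p=p,d=d)
x=cv2.resize(np.clip(p[165:255,275:405]*1.6,0,255).astype(np.uint8),(780,540),interpolation=cv2.INTER_CUBIC); cv2.imwrite('pics/c9.png',x[...,::-1])
for n in ['heart','man']: pass
run('4',dict(man=(444,-374)))
c=arm.camera_info('top')
E
```

```text
clock: 23.55
ee_pos: [516.8, 67.5, 41.7]
tool_rot: [0.771, 0.637, -0.0, -0.0]
wrist_force: [0.6, 0.4, 0.1]
finger_gap: 49.9
grasp_force: 62.3
now [516.8  67.5  41.7] head 79.1 t 23.6 j7 -0.75
tx 0.0000 ty 0.0026 tz 0.0009 yaw -0.001 rows 0.1
tx 0.0000 ty 0.0026 tz 0.0219 yaw -0.001 rows 0.5
man top [ 444.  -359.4] 135.5 score 0.274
man side [ 417.6 -336.4] 292.4 score 0.473
```

View pics/c9.png

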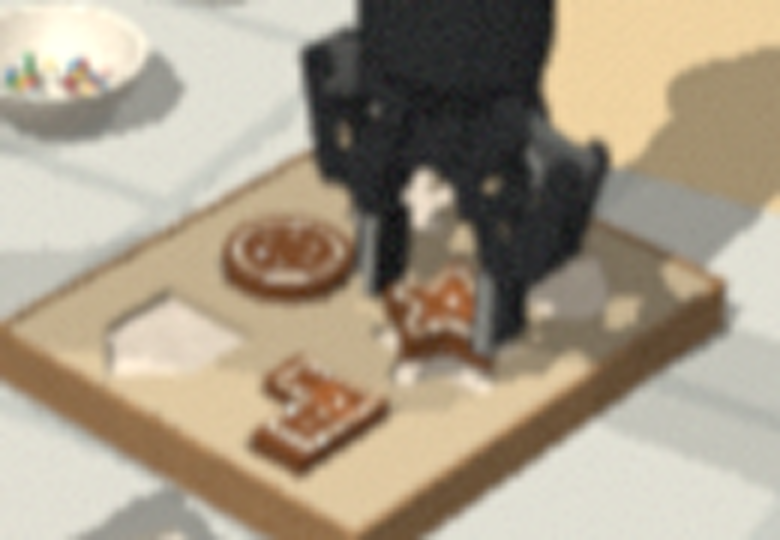

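```bash
cat > held.py <<'E'
from pieces import *
def held(n,x,y,th0,zb,img,rng=.7):
    c=arm.camera_info('side'); p=cv2.GaussianBlur(img,(0,0),.4).astype(float)
    dark=(p.max(-1)<50)&((p.max(-1)-p.min(-1))<15); dark=cv2.dilate(dark.astype(np.uint8),np.ones((3,3)))>0
    I=np.clip((p[...,0]-p[...,2])/(p[...,0]+1)*3,0,1.5)
    I=cv2.morphologyEx(I,cv2.MORPH_CLOSE,np.ones((3,3)))
    w=window(c,x,y,zb+7,19); x0,y0,ww,h=w; ok=~dark[y0:y0+h,x0:x0+ww]; g=I[y0:y0+h,x0:x0+ww]
    def f(v):
        m=cv2.GaussianBlur(raster(c,solid(n,v[0],v[1],v[2],[zb+14,zb+10,zb+5,zb]),w),(0,0),.6)
        return -np.corrcoef(m[ok],g[ok])[0,1]
    res=[]
    for t in np.linspace(th0-rng,th0+rng,7):
        o=minimize(f,[x,y,t],method='Nelder-Mead',options=dict(initial_simplex=[[x,y,t],[x+4,y,t],[x,y+4,t],[x,y,t+.15]],xatol=.05,fatol=1e-4)); res.append((o.fun.round(4),*o.x[:2].round(1),np.degrees(o.x[2]).round(1)))
    return sorted(res)[:4],ok.mean()
E
python3 - <<'E'
from held import *
n=rot(BOX[2])@np.array(NEST['star'])+BOX[:2]; print(n,np.degrees(BOX[2]))
im=np.load('side4.npz')['p']
print(held('star',n[0],n[1],BOX[2],38,im))
b=rot(BOX[2])@np.array(NEST['boot'])+BOX[:2]; print(b); print(held('boot',b[0],b[1],BOX[2],18,im,.2))
E
```

```text
[517.66571807  58.17870225] -10.828902327972559
([(np.float64(-0.4801), np.float64(512.5), np.float64(64.8), np.float64(-12.9)), (np.float64(-0.4799), np.float64(512.5), np.float64(64.8), np.float64(-13.0)), (np.float64(-0.4799), np.float64(512.5), np.float64(65.0), np.float64(-11.9)), (np.float64(-0.4795), np.float64(512.5), np.float64(64.9), np.float64(60.2))], np.float64(0.6785009861932939))
[531.56860101 130.86095487]
([(np.float64(-0.4549), np.float64(531.5), np.float64(132.3), np.float64(-9.4)), (np.float64(-0.4548), np.float64(531.4), np.float64(132.3), np.float64(-9.5)), (np.float64(-0.4545), np.float64(531.0), np.float64(132.4), np.float64(-8.5)), (np.float64(-0.4545), np.float64(531.4), np.float64(133.1), np.float64(-9.9))], np.float64(1.0))
```

```bash
python3 - <<'E'
from held import *
im=np.load('side4.npz')['p']
for zb in (32,34,36): print(held('star',517.6,58.2,BOX[2],zb,im)[0][0])
E
```

```text
(np.float64(-0.4392), np.float64(516.2), np.float64(57.2), np.float64(-12.8))
(np.float64(-0.4588), np.float64(514.8), np.float64(59.9), np.float64(-12.4))
(np.float64(-0.4808), np.float64(513.7), np.float64(62.7), np.float64(-12.5))
```

```bash
python3 -m handwheel '[{"tx":0,"ty":0.0022,"tz":0,"yaw":-0.015},{"tx":0,"ty":0.0022,"tz":0.006,"yaw":-0.015},{"tx":0,"ty":0.0022,"tz":0.012,"yaw":-0.015},{"tx":0,"ty":0.0022,"tz":0.014,"yaw":-0.015},{"tx":0,"ty":0.0022,"tz":0.016,"yaw":-0.015},{"tx":0,"ty":0.0022,"tz":0.016,"yaw":-0.015},{"tx":0,"ty":0.0022,"tz":0.016,"yaw":-0.015}]'
```

```text
clock: 24.23
ee_pos: [518.7, 67.0, 25.9]
tool_rot: [0.766, 0.643, -0.001, 0.0]
wrist_force: [-1.8, -0.9, 4.2]
finger_gap: 50.6
grasp_force: 63.8
```

```bash
python3 -m handwheel '[{"tx":0,"ty":0,"tz":0,"yaw":0},{"tx":0,"ty":0,"tz":0,"yaw":0},{"tx":0,"ty":0,"tz":0,"yaw":0},{"tx":0,"ty":0,"tz":0,"yaw":0}]' 0.77
python3 -m handwheel '[{"tx":0,"ty":0,"tz":-0.02,"yaw":0},{"tx":0,"ty":0,"tz":-0.06,"yaw":0},{"tx":0,"ty":0,"tz":-0.1,"yaw":0},{"tx":0,"ty":0.04,"tz":-0.12,"yaw":0},{"tx":0,"ty":0.08,"tz":-0.12,"yaw":0},{"tx":-0.03,"ty":0.12,"tz":-0.12,"yaw":0},{"tx":-0.06,"ty":0.12,"tz":-0.12,"yaw":0},{"tx":-0.06,"ty":0.12,"tz":-0.12,"yaw":0},{"tx":-0.06,"ty":0.12,"tz":-0.12,"yaw":0}]' 1
python3 - <<'E'
from held import *
for n in ['top','side']:
    p,d,c=cam(n); np.savez(n+'5.npz',p=p,d=d)
print(held('star',517.6,58.2,BOX[2],18,p,.3)[0][0],held('boot',531.6,130.9,BOX[2],18,p,.3)[0][0])
run('5',dict(heart=(593,-359),man=(444,-373)))
W=world(d,c)
for n in ('star','boot','round'):
    q=rot(BOX[2])@np.array(NEST[n])+BOX[:2]; m=(np.hypot(W[...,0]-q[0],W[...,1]-q[1])<10); print(n,np.median(W[m][:,2]))
plan(grasp('heart',592.9,-358.7,244.4,100))
E
```

```text
clock: 24.57
ee_pos: [518.9, 67.5, 25.5]
tool_rot: [0.766, 0.643, -0.0, -0.0]
wrist_force: [-0.6, 0.6, -0.1]
finger_gap: 65.8
grasp_force: 0.0
clock: 25.32
ee_pos: [626.7, -16.0, 144.8]
tool_rot: [0.768, 0.641, -0.001, 0.0]
wrist_force: [-0.1, 1.3, -0.3]
finger_gap: 85.5
grasp_force: 0.0
(np.float64(-0.4421), np.float64(516.4), np.float64(58.4), np.float64(-10.6)) (np.float64(-0.4523), np.float64(531.2), np.float64(132.7), np.float64(-9.4))
heart top [ 593.8 -357. ] 242.3 score 0.767
heart side [ 588.5 -345.7] 23.0 score 0.277
man top [ 444.3 -371.2] 17.6 score 0.839
man side [ 442.1 -370.5] 17.2 score 0.344
star 30.824379105248674
boot 30.8791318509966
round 442.53261448416043
now [626.2 -11.7 145.4] head 80.1 t 25.4 j7 -0.48
tx -0.3497 ty 0.0348 tz 0.0421 yaw 1.844 rows 14.8
```

```bash
python3 -m handwheel '[{"tx":-0.022,"ty":0.002,"tz":0,"yaw":0.115},{"tx":-0.044,"ty":0.004,"tz":0,"yaw":0.23},{"tx":-0.066,"ty":0.006,"tz":0,"yaw":0.345},{"tx":-0.088,"ty":0.008,"tz":0,"yaw":0.46},{"tx":-0.11,"ty":0.01,"tz":0,"yaw":0.575},{"tx":-0.132,"ty":0.013,"tz":0,"yaw":0.69},{"tx":-0.154,"ty":0.015,"tz":0,"yaw":0.805},{"tx":-0.176,"ty":0.017,"tz":0,"yaw":0.92},{"tx":-0.198,"ty":0.02,"tz":0.005,"yaw":1.035},{"tx":-0.22,"ty":0.022,"tz":0.01,"yaw":1.15},{"tx":-0.242,"ty":0.024,"tz":0.015,"yaw":1.265},{"tx":-0.264,"ty":0.026,"tz":0.02,"yaw":1.38},{"tx":-0.286,"ty":0.028,"tz":0.025,"yaw":1.495},{"tx":-0.308,"ty":0.03,"tz":0.03,"yaw":1.61},{"tx":-0.33,"ty":0.033,"tz":0.035,"yaw":1.725},{"tx":-0.35,"ty":0.035,"tz":0.042,"yaw":1.844},{"tx":-0.35,"ty":0.035,"tz":0.042,"yaw":1.844},{"tx":-0.35,"ty":0.035,"tz":0.042,"yaw":1.844},{"tx":-0.35,"ty":0.035,"tz":0.042,"yaw":1.844},{"tx":-0.35,"ty":0.035,"tz":0.042,"yaw":1.844}]' 1
python3 - <<'E'
from held import *
for n in ['top','side']:
    p,d,c=cam(n); np.savez(n+'6.npz',p=p,d=d)
run('6',dict(man=(444,-373)))
plan(grasp('heart',592.6,-358.6,243.3,100),grasp('heart',592.6,-358.6,243.3,1.7))
E
```

```text
clock: 27.08
ee_pos: [601.8, -360.5, 104.1]
tool_rot: [0.976, -0.22, 0.0, -0.001]
wrist_force: [-0.2, -0.0, 0.2]
finger_gap: 85.7
grasp_force: 0.0
man top [ 444.6 -371.2] 17.6 score 0.869
man side [ 446.4 -370.4] 304.3 score 0.644
now [ 601.6 -361.3  104.3] head -25.5 t 27.2 j7 -1.54
tx -0.0013 ty 0.0016 tz 0.0010 yaw 0.022 rows 0.2
tx -0.0013 ty 0.0016 tz 0.0993 yaw 0.022 rows 2.4
```

```bash
python3 -m handwheel '[{"tx":-0.001,"ty":0.001,"tz":0.03,"yaw":0.015},{"tx":-0.001,"ty":0.001,"tz":0.065,"yaw":0.015},{"tx":-0.001,"ty":0.001,"tz":0.085,"yaw":0.015},{"tx":-0.001,"ty":0.001,"tz":0.099,"yaw":0.015},{"tx":-0.001,"ty":0.001,"tz":0.099,"yaw":0.015},{"tx":-0.001,"ty":0.001,"tz":0.099,"yaw":0.015}]' 1
python3 -m handwheel '[{"tx":0,"ty":0,"tz":0,"yaw":0},{"tx":0,"ty":0,"tz":0,"yaw":0},{"tx":0,"ty":0,"tz":0,"yaw":0},{"tx":0,"ty":0,"tz":0,"yaw":0},{"tx":0,"ty":0,"tz":0,"yaw":0},{"tx":0,"ty":0,"tz":0,"yaw":0},{"tx":0,"ty":0,"tz":0,"yaw":0},{"tx":0,"ty":0,"tz":0,"yaw":0},{"tx":0,"ty":0,"tz":0,"yaw":0}]' 0
python3 -m handwheel '[{"tx":0,"ty":0,"tz":-0.02,"yaw":0},{"tx":0,"ty":0,"tz":-0.06,"yaw":0},{"tx":0,"ty":0,"tz":-0.1,"yaw":0},{"tx":0,"ty":0,"tz":-0.1,"yaw":0},{"tx":0,"ty":0,"tz":-0.1,"yaw":0},{"tx":0,"ty":0,"tz":-0.1,"yaw":0}]'
python3 - <<'E'
from pieces import *
plan(place('heart',60),place('heart',20))
E
```

```text
clock: 27.68
ee_pos: [599.7, -363.3, 4.9]
tool_rot: [0.973, -0.229, 0.0, -0.0]
wrist_force: [0.5, 0.6, 1.5]
finger_gap: 85.4
grasp_force: 0.0
clock: 28.43
ee_pos: [600.7, -364.4, 7.6]
tool_rot: [0.973, -0.229, 0.002, 0.001]
wrist_force: [-0.8, 0.7, 6.7]
finger_gap: 50.3
grasp_force: 60.9
clock: 28.93
ee_pos: [599.2, -363.7, 105.5]
tool_rot: [0.973, -0.229, 0.0, 0.0]
wrist_force: [0.2, 0.9, -1.6]
finger_gap: 50.2
grasp_force: 62.2
now [ 599.2 -363.7  105.5] head -26.5 t 28.9 j7 -1.55
tx -0.2433 ty -0.2777 tz 0.0242 yaw -1.844 rows 14.8
tx -0.2433 ty -0.2777 tz 0.0642 yaw -1.844 rows 1.0
```

```bash
python3 -m handwheel '[{"tx":-0.015,"ty":-0.018,"tz":0,"yaw":-0.115},{"tx":-0.031,"ty":-0.035,"tz":0,"yaw":-0.23},{"tx":-0.046,"ty":-0.053,"tz":0,"yaw":-0.345},{"tx":-0.062,"ty":-0.071,"tz":0,"yaw":-0.46},{"tx":-0.078,"ty":-0.089,"tz":0,"yaw":-0.575},{"tx":-0.093,"ty":-0.107,"tz":0,"yaw":-0.69},{"tx":-0.109,"ty":-0.125,"tz":0,"yaw":-0.805},{"tx":-0.125,"ty":-0.142,"tz":0,"yaw":-0.92},{"tx":-0.14,"ty":-0.16,"tz":0,"yaw":-1.035},{"tx":-0.156,"ty":-0.178,"tz":0,"yaw":-1.15},{"tx":-0.172,"ty":-0.196,"tz":0,"yaw":-1.265},{"tx":-0.187,"ty":-0.214,"tz":0,"yaw":-1.38},{"tx":-0.203,"ty":-0.232,"tz":0,"yaw":-1.495},{"tx":-0.219,"ty":-0.25,"tz":0.01,"yaw":-1.61},{"tx":-0.234,"ty":-0.267,"tz":0.02,"yaw":-1.725},{"tx":-0.243,"ty":-0.278,"tz":0.024,"yaw":-1.844},{"tx":-0.243,"ty":-0.278,"tz":0.045,"yaw":-1.844},{"tx":-0.243,"ty":-0.278,"tz":0.062,"yaw":-1.844},{"tx":-0.243,"ty":-0.278,"tz":0.062,"yaw":-1.844},{"tx":-0.243,"ty":-0.278,"tz":0.062,"yaw":-1.844}]'
python3 -m handwheel '[{"tx":0,"ty":0,"tz":0,"yaw":0},{"tx":0,"ty":0,"tz":0,"yaw":0},{"tx":0,"ty":0,"tz":0,"yaw":0}]'
python3 - <<'E'
from held import *
plan(place('heart',20),place('heart',4.3))
p,d,c=cam('side'); np.savez('side7.npz',p=p,d=d); t,z,f=pose()[0],pose()[0][2],0
n=rot(BOX[2])@np.array(NEST['heart'])+BOX[:2]; print(n)
print(held('heart',n[0],n[1],BOX[2],z-7.6,p,.4))
E
```

```text
clock: 30.6
ee_pos: [504.2, -6.5, 41.3]
tool_rot: [0.771, 0.637, -0.002, -0.001]
wrist_force: [-0.3, -0.4, -0.0]
finger_gap: 50.4
grasp_force: 62.3
clock: 30.85
ee_pos: [506.4, -6.6, 43.5]
tool_rot: [0.771, 0.637, 0.001, 0.001]
wrist_force: [0.5, -0.1, -1.0]
finger_gap: 50.0
grasp_force: 62.3
now [506.4  -6.6  43.5] head 79.1 t 30.9 j7 -0.61
tx -0.0002 ty -0.0011 tz 0.0022 yaw -0.001 rows 0.1
tx -0.0002 ty -0.0011 tz 0.0179 yaw -0.001 rows 0.4
[503.76283513 -14.50355037]
([(np.float64(-0.5754), np.float64(509.7), np.float64(-10.9), np.float64(-12.7)), (np.float64(-0.5754), np.float64(510.2), np.float64(-11.9), np.float64(-12.9)), (np.float64(-0.5752), np.float64(509.7), np.float64(-10.6), np.float64(-13.8)), (np.float64(-0.5744), np.float64(509.5), np.float64(-12.1), np.float64(-18.7))], np.float64(0.722550953320184))
```

```bash
python3 - <<'E'
from held import *
c=arm.camera_info('side'); p=np.load('side7.npz')['p']; x0,y0=315,165; k=9
x=cv2.resize(np.clip(p[y0:y0+65,x0:x0+85]*1.6,0,255).astype(np.uint8),None,fx=k,fy=k,interpolation=cv2.INTER_CUBIC)
for (a,b,th,z,col) in ((505.5,-14,BOX[2],49.9,(0,255,0)),(502.8,-13.8,BOX[2],24,(0,0,255))):
    for q in solid('heart',a,b,th,[z]):
        uv=((proj(c,q)-[x0,y0])+.5)*k; cv2.polylines(x,[uv.astype(np.int32)],True,col,1)
cv2.imwrite('pics/c10.png',x[...,::-1])
E
```

```text
(no output)
```

View pics/c10.png

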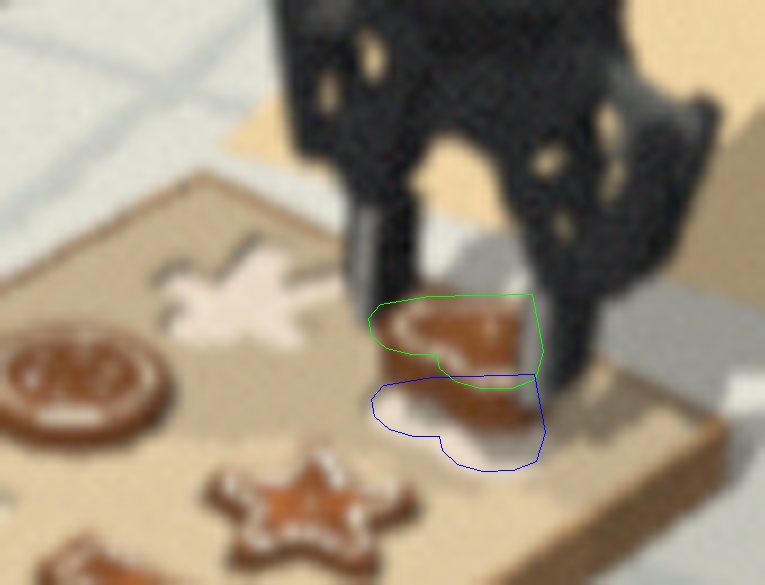

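```bash
python3 -m handwheel '[{"tx":0.001,"ty":-0.0005,"tz":0.006,"yaw":0},{"tx":0.001,"ty":-0.0005,"tz":0.011,"yaw":0},{"tx":0.001,"ty":-0.0005,"tz":0.014,"yaw":0},{"tx":0.001,"ty":-0.0005,"tz":0.016,"yaw":0},{"tx":0.001,"ty":-0.0005,"tz":0.0175,"yaw":0},{"tx":0.001,"ty":-0.0005,"tz":0.0175,"yaw":0},{"tx":0.001,"ty":-0.0005,"tz":0.0175,"yaw":0}]'
```

```text
clock: 31.48
ee_pos: [505.3, -5.3, 25.6]
tool_rot: [0.771, 0.637, -0.0, 0.0]
wrist_force: [-1.7, 0.2, 6.5]
finger_gap: 50.0
grasp_force: 63.3
```

```bash
python3 -m handwheel '[{"tx":0,"ty":0,"tz":0,"yaw":0},{"tx":0,"ty":0,"tz":0,"yaw":0},{"tx":0,"ty":0,"tz":0,"yaw":0},{"tx":0,"ty":0,"tz":0,"yaw":0}]' 0.75
python3 -m handwheel '[{"tx":0,"ty":0,"tz":-0.02,"yaw":0},{"tx":0,"ty":0,"tz":-0.06,"yaw":0},{"tx":0,"ty":0,"tz":-0.1,"yaw":0},{"tx":0,"ty":0.03,"tz":-0.12,"yaw":0},{"tx":-0.03,"ty":0.06,"tz":-0.12,"yaw":0},{"tx":-0.06,"ty":0.09,"tz":-0.12,"yaw":0},{"tx":-0.1,"ty":0.1,"tz":-0.12,"yaw":0},{"tx":-0.14,"ty":0.1,"tz":-0.12,"yaw":0},{"tx":-0.14,"ty":0.1,"tz":-0.12,"yaw":0},{"tx":-0.14,"ty":0.1,"tz":-0.12,"yaw":0},{"tx":-0.14,"ty":0.1,"tz":-0.12,"yaw":0}]' 1
cat > chk.py <<'E'
from held import *
import sys
ns=sys.argv[2].split(',')
for n in ['top','side']:
    p,d,c=cam(n); np.savez(n+sys.argv[1]+'.npz',p=p,d=d); W=world(d,c)
    for k in ns:
        q=rot(BOX[2])@np.array(NEST[k])+BOX[:2]; m=(np.hypot(W[...,0]-q[0],W[...,1]-q[1])<13); P=W[m]; P=P[(P[:,2]<60)]
        A=np.c_[P[:,:2]-q,np.ones(len(P))]; s=np.linalg.lstsq(A,P[:,2],rcond=None)[0] if len(P)>9 else None
        print(n,k,len(P),'top z',None if s is None else s[2].round(1),'slope',None if s is None else s[:2].round(3))
    if n=='side':
        for k in ns:
            q=rot(BOX[2])@np.array(NEST[k])+BOX[:2]; print(k,q.round(1),held(k,q[0],q[1],BOX[2],18,p,.3)[0][0])
E
python3 chk.py 8 heart,star,boot
python3 - <<'E'
from pieces import *
run('8',dict(man=(444,-373)))
plan(grasp('man',444.5,-371.3,18,100))
E
```

```text
clock: 31.82
ee_pos: [505.4, -5.5, 25.0]
tool_rot: [0.771, 0.637, -0.0, -0.0]
wrist_force: [-0.1, 0.3, -0.4]
finger_gap: 63.9
grasp_force: 0.0
clock: 32.73
ee_pos: [577.1, -161.4, 145.0]
tool_rot: [0.771, 0.637, 0.0, -0.0]
wrist_force: [0.2, -0.0, -1.0]
finger_gap: 85.4
grasp_force: 0.0
top heart 87 top z 31.9 slope [ 0.056 -0.028]
top star 86 top z 32.0 slope [ 0.007 -0.039]
top boot 83 top z 32.1 slope [ 0.003 -0.004]
side heart 47 top z 30.5 slope [-0.009 -0.011]
side star 55 top z 30.5 slope [ 0.047 -0.032]
side boot 55 top z 30.4 slope [-0.018 -0.03 ]
heart [503.8 -14.5] (np.float64(-0.4958), np.float64(502.6), np.float64(-16.6), np.float64(-8.6))
star [517.7  58.2] (np.float64(-0.3256), np.float64(516.1), np.float64(58.8), np.float64(-10.0))
boot [531.6 130.9] (np.float64(-0.4499), np.float64(531.4), np.float64(132.1), np.float64(-8.6))
man top [ 415.  -316.1] 239.5 score 0.676
man side [ 442.  -369.4] 16.7 score 0.490
now [ 577.5 -159.7  145.3] head 79.3 t 32.8 j7 -0.23
tx -0.2291 ty -0.0935 tz 0.0413 yaw -0.500 rows 6.0
  c /= stddev[:, None]
  c /= stddev[None, :]
```

Heart, star and boot all sit with their tops at 32 mm. The man is next.

```bash
python3 -m handwheel '[{"tx":-0.033,"ty":-0.013,"tz":0,"yaw":-0.07},{"tx":-0.066,"ty":-0.027,"tz":0.005,"yaw":-0.14},{"tx":-0.1,"ty":-0.04,"tz":0.01,"yaw":-0.21},{"tx":-0.133,"ty":-0.054,"tz":0.02,"yaw":-0.29},{"tx":-0.166,"ty":-0.067,"tz":0.03,"yaw":-0.36},{"tx":-0.2,"ty":-0.081,"tz":0.04,"yaw":-0.43},{"tx":-0.229,"ty":-0.0935,"tz":0.041,"yaw":-0.5},{"tx":-0.229,"ty":-0.0935,"tz":0.041,"yaw":-0.5},{"tx":-0.229,"ty":-0.0935,"tz":0.041,"yaw":-0.5},{"tx":-0.229,"ty":-0.0935,"tz":0.041,"yaw":-0.5},{"tx":-0.229,"ty":-0.0935,"tz":0.041,"yaw":-0.5}]' 1
python3 - <<'E'
from pieces import *
for n in ['top','side']:
    p,d,c=cam(n); np.savez(n+'9.npz',p=p,d=d)
v,s=fitpiece('man',np.load('side9.npz'),444,-372,[.1,.3,.5],'side'); print(v,s)
plan(grasp('man',444.5,-371.3,18,100),grasp('man',444.5,-371.3,18,1))
E
```

```text
clock: 33.75
ee_pos: [444.4, -366.8, 104.8]
tool_rot: [0.587, 0.809, 0.001, 0.001]
wrist_force: [0.0, 0.5, 0.2]
finger_gap: 85.5
grasp_force: 0.0
[ 4.42381076e+02 -3.69403085e+02  2.93183912e-01] 0.5473768263104828
now [ 444.1 -367.2  104.7] head 108.0 t 33.9 j7 0.61
tx -0.0001 ty -0.0009 tz 0.0007 yaw 0.000 rows 0.0
tx -0.0001 ty -0.0009 tz 0.0997 yaw 0.000 rows 2.4
```

```bash
python3 -m handwheel '[{"tx":0,"ty":-0.001,"tz":0.03,"yaw":0},{"tx":0,"ty":-0.001,"tz":0.065,"yaw":0},{"tx":0,"ty":-0.001,"tz":0.085,"yaw":0},{"tx":0,"ty":-0.001,"tz":0.099,"yaw":0},{"tx":0,"ty":-0.001,"tz":0.099,"yaw":0},{"tx":0,"ty":-0.001,"tz":0.099,"yaw":0}]' 1
python3 -m handwheel '[{"tx":0,"ty":0,"tz":0,"yaw":0},{"tx":0,"ty":0,"tz":0,"yaw":0},{"tx":0,"ty":0,"tz":0,"yaw":0},{"tx":0,"ty":0,"tz":0,"yaw":0},{"tx":0,"ty":0,"tz":0,"yaw":0},{"tx":0,"ty":0,"tz":0,"yaw":0},{"tx":0,"ty":0,"tz":0,"yaw":0},{"tx":0,"ty":0,"tz":0,"yaw":0},{"tx":0,"ty":0,"tz":0,"yaw":0}]' 0
python3 -m handwheel '[{"tx":0,"ty":0,"tz":-0.02,"yaw":0},{"tx":0,"ty":0,"tz":-0.06,"yaw":0},{"tx":0,"ty":0,"tz":-0.1,"yaw":0},{"tx":0,"ty":0,"tz":-0.1,"yaw":0},{"tx":0,"ty":0,"tz":-0.1,"yaw":0},{"tx":0,"ty":0,"tz":-0.1,"yaw":0}]'
python3 - <<'E'
from pieces import *
plan(place('man',60),place('man',20))
E
```

```text
clock: 34.35
ee_pos: [442.4, -368.7, 5.3]
tool_rot: [0.588, 0.809, 0.0, -0.0]
wrist_force: [0.5, -0.3, -0.3]
finger_gap: 85.2
grasp_force: 0.0
clock: 35.1
ee_pos: [442.5, -370.0, 7.3]
tool_rot: [0.589, 0.808, -0.0, 0.001]
wrist_force: [-0.7, 0.3, 9.0]
finger_gap: 46.8
grasp_force: 60.2
clock: 35.6
ee_pos: [441.0, -369.5, 105.4]
tool_rot: [0.589, 0.808, -0.0, 0.0]
wrist_force: [-0.8, -0.4, -1.4]
finger_gap: 47.1
grasp_force: 61.7
now [ 441.  -369.5  105.4] head 107.8 t 35.6 j7 0.61
tx 0.2812 ty 0.2457 tz 0.0234 yaw 0.500 rows 9.0
tx 0.2812 ty 0.2457 tz 0.0634 yaw 0.500 rows 1.0
```

```bash
python3 -m handwheel '[{"tx":0.025,"ty":0.022,"tz":0,"yaw":0.045},{"tx":0.05,"ty":0.044,"tz":0,"yaw":0.09},{"tx":0.078,"ty":0.068,"tz":0,"yaw":0.14},{"tx":0.106,"ty":0.093,"tz":0,"yaw":0.19},{"tx":0.134,"ty":0.117,"tz":0,"yaw":0.24},{"tx":0.162,"ty":0.142,"tz":0,"yaw":0.29},{"tx":0.19,"ty":0.166,"tz":0,"yaw":0.34},{"tx":0.218,"ty":0.19,"tz":0,"yaw":0.39},{"tx":0.246,"ty":0.215,"tz":0,"yaw":0.44},{"tx":0.27,"ty":0.236,"tz":0.01,"yaw":0.48},{"tx":0.281,"ty":0.246,"tz":0.023,"yaw":0.5},{"tx":0.281,"ty":0.246,"tz":0.043,"yaw":0.5},{"tx":0.281,"ty":0.246,"tz":0.063,"yaw":0.5},{"tx":0.281,"ty":0.246,"tz":0.063,"yaw":0.5},{"tx":0.281,"ty":0.246,"tz":0.063,"yaw":0.5},{"tx":0.281,"ty":0.246,"tz":0.063,"yaw":0.5},{"tx":0.281,"ty":0.246,"tz":0.063,"yaw":0.5},{"tx":0.281,"ty":0.246,"tz":0.063,"yaw":0.5}]'
python3 - <<'E'
from held import *
plan(place('man',20),place('man',3.5))
p,d,c=cam('side'); np.savez('side10.npz',p=p,d=d); z=pose()[0][2]
n=rot(BOX[2])@np.array(NEST['man'])+BOX[:2]; print(n)
print(held('man',n[0],n[1],BOX[2],z-7.3,p,.4))
E
```

```text
clock: 37.1
ee_pos: [590.5, -26.9, 43.3]
tool_rot: [0.771, 0.637, 0.001, 0.001]
wrist_force: [-0.3, -0.3, -0.6]
finger_gap: 46.8
grasp_force: 61.8
now [590.5 -26.9  43.3] head 79.1 t 37.1 j7 -0.54
tx -0.0001 ty -0.0015 tz 0.0013 yaw -0.001 rows 0.0
tx -0.0001 ty -0.0015 tz 0.0178 yaw -0.001 rows 0.4
[588.23139899 -30.66095487]
([(np.float64(-0.4086), np.float64(589.3), np.float64(-24.8), np.float64(-10.9)), (np.float64(-0.4085), np.float64(589.2), np.float64(-24.3), np.float64(-10.6)), (np.float64(-0.4084), np.float64(589.2), np.float64(-24.8), np.float64(-10.9)), (np.float64(-0.4083), np.float64(589.3), np.float64(-25.5), np.float64(-10.5))], np.float64(0.7192636423405654))
```

```bash
python3 -m handwheel '[{"tx":-0.0015,"ty":-0.001,"tz":0.006,"yaw":0},{"tx":-0.0015,"ty":-0.001,"tz":0.011,"yaw":0},{"tx":-0.0015,"ty":-0.001,"tz":0.014,"yaw":0},{"tx":-0.0015,"ty":-0.001,"tz":0.016,"yaw":0},{"tx":-0.0015,"ty":-0.001,"tz":0.0175,"yaw":0},{"tx":-0.0015,"ty":-0.001,"tz":0.0175,"yaw":0},{"tx":-0.0015,"ty":-0.001,"tz":0.0175,"yaw":0}]'
```

```text
clock: 37.73
ee_pos: [588.1, -28.0, 25.3]
tool_rot: [0.771, 0.637, -0.001, -0.0]
wrist_force: [-3.6, -1.1, 6.3]
finger_gap: 47.0
grasp_force: 62.7
```

```bash
python3 -m handwheel '[{"tx":0,"ty":0,"tz":0,"yaw":0},{"tx":0,"ty":0,"tz":0,"yaw":0},{"tx":0,"ty":0,"tz":0,"yaw":0},{"tx":0,"ty":0,"tz":0,"yaw":0}]' 0.7
python3 -m handwheel '[{"tx":0,"ty":0,"tz":-0.02,"yaw":0},{"tx":0,"ty":0,"tz":-0.06,"yaw":0},{"tx":0,"ty":0,"tz":-0.1,"yaw":0},{"tx":-0.03,"ty":-0.02,"tz":-0.12,"yaw":0},{"tx":-0.07,"ty":-0.03,"tz":-0.12,"yaw":0},{"tx":-0.11,"ty":-0.04,"tz":-0.12,"yaw":0},{"tx":-0.15,"ty":-0.04,"tz":-0.12,"yaw":0},{"tx":-0.19,"ty":-0.04,"tz":-0.12,"yaw":0},{"tx":-0.23,"ty":-0.04,"tz":-0.12,"yaw":0},{"tx":-0.27,"ty":-0.04,"tz":-0.12,"yaw":0},{"tx":-0.27,"ty":-0.04,"tz":-0.12,"yaw":0},{"tx":-0.27,"ty":-0.04,"tz":-0.12,"yaw":0},{"tx":-0.27,"ty":-0.04,"tz":-0.12,"yaw":0},{"tx":-0.27,"ty":-0.04,"tz":-0.12,"yaw":0}]' 1
python3 -W ignore chk.py 11 heart,star,boot,man,round
python3 - <<'E'
from fit import *
plan()
for o in fitang(): print(o)
a=np.load('top11.npz')['p'][130:280,150:370]; b=np.load('side11.npz')['p'][160:310,210:400]
f=lambda x,s:cv2.resize(np.clip(x*1.5,0,255).astype(np.uint8),s,interpolation=cv2.INTER_CUBIC)
cv2.imwrite('pics/final.png',np.hstack([f(a,(440,300)),f(b,(360,300))])[...,::-1])
E
```

```text
clock: 38.07
ee_pos: [588.5, -27.8, 24.5]
tool_rot: [0.771, 0.637, 0.0, -0.0]
wrist_force: [0.3, -0.6, 0.4]
finger_gap: 59.7
grasp_force: 0.0
clock: 39.23
ee_pos: [499.1, -283.6, 144.7]
tool_rot: [0.77, 0.638, 0.0, -0.0]
wrist_force: [0.6, 0.4, -0.1]
finger_gap: 85.3
grasp_force: 0.0
top heart 86 top z 31.9 slope [0.02  0.006]
top star 85 top z 32.2 slope [0.002 0.038]
top boot 84 top z 31.8 slope [-0.001 -0.008]
top man 81 top z 32.5 slope [-0.005 -0.01 ]
top round 83 top z 32.1 slope [ 0.002 -0.008]
side heart 50 top z 31.0 slope [-0.023  0.006]
side star 53 top z 30.5 slope [-0.053 -0.037]
side boot 58 top z 30.4 slope [-0.024  0.023]
side man 42 top z 30.8 slope [-0.022  0.002]
side round 45 top z 30.1 slope [-0.03   0.025]
heart [503.8 -14.5] (np.float64(-0.4688), np.float64(502.4), np.float64(-16.7), np.float64(-11.8))
star [517.7  58.2] (np.float64(-0.316), np.float64(516.0), np.float64(58.2), np.float64(-12.1))
boot [531.6 130.9] (np.float64(-0.4464), np.float64(531.2), np.float64(132.4), np.float64(-9.8))
man [588.2 -30.7] (np.float64(-0.3724), np.float64(586.3), np.float64(-31.6), np.float64(-12.6))
round [602.1  42. ] (np.float64(-0.6409), np.float64(602.5), np.float64(39.2), np.float64(16.3))
now [ 499.2 -283.6  144.8] head 79.4 t 39.3 j7 0.04
('side', np.int64(711), 764, 'ang', np.float64(69.1), 'Y', array([-17.1,   8.1,  23.9]), 'x@z35', np.float64(3.6))
('top', 6)
```

View pics/final.png

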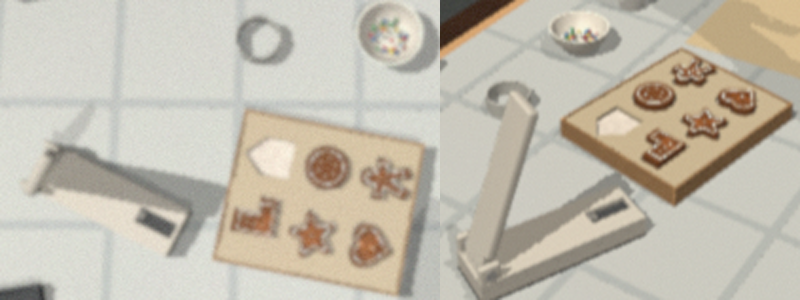

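All four pieces lie flat in their nests, the round one is in place, the arm stands at about 69° and the switch is at its hinge-side stop. No house was ever in view, so its nest stays empty.

```bash
python3 -c "
from rig import arm
print(arm.hand_in())"
```

```text
the job is handed in; nothing more can be done
None
```

Job handed in (no verdict returned): lamp arm measured at about 69°, switch pushed to its stop, boot, star, heart and man flat in their nests, the round one in its nest, and no house was on the table.

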